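Pin the keeper strap over a flange ring in its fixture

TASK

Lock the red flange ring into its fixture: put the steel keeper strap across it, with the strap's large round eye down over the upright stud and its square end flat on the drilled block, then take the pin with the tall cylindrical knob from the pin rack and push it down through the strap's small hole into the block until its head sits flush on the strap. Leave the other two pins in the rack and the ring in its place.

Things in the scene. Friction and masses are not known exactly. Their poses are not given: they have to be found in the camera images.
- fixture: Fixed fixture: dark steel base plate 110 (x) by 235 (y) by 15 mm high, origin at the centre of its underside on the table, z up. In its middle a low boss centres the red ring. At y = +65 mm stands the stud, at y = -65 mm the drilled aluminium block (44 by 36 mm in x and y, top 60 mm above the table).
- fixture_stud (a point): On the stud's axis, on the flat shoulder where the strap's eye comes to rest, 60 mm above the table. Shoulder 32 mm diameter; above it the spigot, 20 mm diameter, rises 35 mm, its last 12 mm tapering to 10 mm diameter.
- fixture_lock (a point): Centre of the mouth of the round vertical hole in the drilled block, on the block's top, 60 mm above the table, 130 mm from the stud. Hole 16 mm diameter, 45 mm deep (down to the base plate).
- strap: Loose steel strap, 0.4 kg, lying flat on the table, 10 mm thick and about 171 mm long along its x, origin at the underside midway between its two holes, z up. Upright grip rib in its middle on top, centred on the origin: 44 mm long (x), 12 mm wide (y), from 10 to 40 mm above the underside; pinch it across y. Between the ends the strap is 28 mm wide.
- strap_eye (a point): Centre of the strap's large eye, at x = -65 mm, level with the underside. Round end of 48 mm diameter with a hole of 24 mm diameter right through.
- strap_pinhole (a point): Centre of the strap's small hole, at x = +65 mm, level with the strap's top face. Square end 34 by 34 mm with a hole of 18 mm diameter right through.
- pin: Loose steel pin, 0.14 kg, standing upright in one of the three holes of the rack, knob up. Origin on its axis at the underside of the head, z up along the pin. The head is a cylindrical knob 24 mm diameter and 30 mm tall (0 to +30 mm); the shank is 12 mm diameter and reaches 45 mm below the origin, its last 8 mm tapering to 6 mm diameter.
- rack: Fixed grey plastic block, 180 (x) by 60 (y) by 50 mm high, origin at the centre of its underside on the table; three square through holes, 15 mm wide, in a row along x, 58 mm apart, the middle one at the centre. The pins' heads rest on its top.
- disc_pin: Another loose pin in the rack, to be left there: flat disc head 38 mm diameter and 10 mm tall, shank 12 mm diameter, 30 mm long. Origin at the underside of the head.
- ball_pin: Another loose pin in the rack, to be left there: ball head 20 mm diameter (centre 12 mm above the origin), shank 12 mm diameter, 30 mm long. Origin at the underside of the head.
- flange_ring: Loose red ring, 88 mm across its flange and 36 mm tall, sitting over the boss in the middle of the fixture, top 51 mm above the table. Origin at the centre of its underside.
Things that resemble listed ones, but are neither listed nor needed, are in the scene too. Leave any turquoise or yellow look-alike of the pin alone.

How it is judged:
On the way:
1. the strap lies flat across the fixture, its large eye down over the stud and its small hole over the hole of the block (horizontal distance between strap_eye and fixture_stud below 0.006 m and horizontal distance between strap_pinhole and fixture_lock below 0.012 m and z of strap_eye in the frame of fixture_stud below 0.004 m and angle between strap's own z axis and vertical below 0.06 rad), for 0.2 s.
At the end, for the whole second after the job is handed in: Strap flat on the stud's shoulder (within 4 mm in height, eye within 6 mm of the axis); knob pin upright in the strap's small hole and the block (within 6 mm), head within 4 mm of the strap; ring flat on its boss (within 12 mm); other pins within 25 mm of their start; all at rest (horizontal distance between strap_eye and fixture_stud below 0.006 m and z of strap_eye in the frame of fixture_stud between -0.004 and 0.004 m and angle between strap's own z axis and vertical below 0.06 rad and horizontal distance between pin and fixture_lock below 0.006 m and z of pin in the frame of fixture_lock between 0.006 and 0.014 m and z of pin in the frame of strap between 0.006 and 0.014 m and horizontal distance between pin and strap_pinhole below 0.006 m and angle between each of pin, flange_ring's own z axis and vertical below 0.1 rad and horizontal distance between flange_ring and fixture below 0.012 m and linear speed of each of strap, pin below 0.02 m/s and distance of each of disc_pin, ball_pin from where it was at the start of the episode below 0.025 m); the robot touches nothing.
It fails at once if another pin is taken out of the rack or knocked out of its place (distance of any of disc_pin, ball_pin from where it was at the start of the episode above 0.025 m).
It also fails if it takes over 72 s, if anything falls off the work surface, if the arm or the gripper's body presses on something with over 40 N, if the wrist force passes 120 N, or if a joint passes its speed limit or range.

ROBOT

A 7-joint arm with a two-finger parallel gripper is mounted at the origin on the work surface. World frame = base frame: x ahead of the robot, y to its left, z up, the work surface at z = 0. Lengths are in m, angles in rad, forces in N, time in s.
With the tool pointing down it reaches from about 0.4 to 0.85 m from the base axis. Payload 4.5 kg.
Tool frame: the origin (TCP) lies midway between the tips of the shut fingers; the grasp point (between the pads) lies 19 mm behind it; z points along the fingers, y is the direction in which the jaws open and shut (so a half turn about z gives the same grasp; the last joint's range is limited). The gripper opens to 88 mm and grips with 3 to 60 N. Pads are 18 mm wide; open, the fingers measure 123 mm over their backs; the gripper's body (75 mm by 187 mm) begins 45 mm behind the grasp point.
Start: joints at [1.158, 0.689, -0.195, 1.565, 0.157, 0.902, -0.215], TCP at [0.27, -0.564, 0.213] pointing down, gripper open.
Joint ranges: [-3.01, 3.01], [-0.46, 2.08], [-1.47, 1.51], [0.13, 2.56], [-1, 4.14], [0.04, 2.09], [-2.66, 2.66]. Speed limits (rad/s): [2.57, 2.57, 3.14, 3.14, 3.14, 3.14, 3.14].

INTERFACE

Orientations are given as a unit quaternion [x, y, z, w].
In Python, from plant import r gives the robot as it stands. The module is installed in compiled form; this text tells all that it offers.
- The arm moves only by the tool carry_out, never from a script. Its argument "commands" is a list of rows, each a list of 6 numbers: the shift along the tool's x, y, z in m, then the turn, a rotation vector about the tool's x, y, z in degrees. In form: [[dx, dy, dz, wx, wy, wz], ...]. A call has 1 to 12 rows; each row is the pose to reach, as a shift and turn from the pose commanded when the call began, along the tool's axes at that moment; what a row does not reach only later rows make up. A row lasts 1/10 s, in which the tool goes at most 50 mm and 8.59 degrees, less where a joint would pass 70% of its speed; a pose out of reach is approached as far as the arm can. A call with a gripper value outside its range is refused whole. "fingers" is the closure in counts, from 0 (fully open) to 255 (shut), set as the call begins (left out, the last holds). The fingers move at their own pace and stop on an object; "grip_force" is the grip in N (left out, the last holds). Time passes only in rows, so rows that repeat a pose let the fingers close. It gives the time, the measured TCP pose, the force and the opening at its end, in the units of the state.
- r.get_state(): the state, without advancing time (a new reading comes with each control period).
- r.snapshot(name): name is "scene" or "top" or "wrist"; returns a dict with "img" (400x640x3 uint8, blue, green, red), "intrinsics" (3x3 intrinsics, pixels), "extrinsics" (4x4, takes a point from camera to world coordinates); the wrist camera has in their place "tool_from_camera" (4x4, takes a point from camera to tool coordinates, whose origin is the TCP and whose axes are the flange's). Camera axes: x right, y down, z forward; pixel columns grow to the right and rows downward; lengths in m; the calibration is good to about 2 mm. A picture is of the moment at which its call begins: read the wrist's pose just before it. There is no depth.
- r.finish_job(): hands the job in, once; it reports no verdict.
Trained networks look in a picture, given as the dict that the camera call returned (one of the last four; its "shot" number tells which), for a name from the list of things; names that differ only in an ending like _2 or _b are one class to them, and where a whole thing is asked for, a point or a joint stands for the part that bears it (a point fixed in the world has none). Each returns a list of dicts, best first, with "p" (0 to 1); they miss things now and then, are a little off and sometimes report something else, mostly with a low value. They report only what shows in the picture. A call takes as long as a camera call. They do not tell look-alikes from the thing itself.
- r.spot_in(picture, label): "xyz" ([x, y, z] in m, in world coordinates, good to about 4 mm: the middle of the surface that is visible of it).
- r.spot_point(picture, label): "xyz" ([x, y, z] in m, in world coordinates, good to about 4 mm: a listed point, or the origin of a listed thing).
The state is a dict: "clock": time; "q": joint angles; "qd": joint speeds; "joint_torque": joint torques, N m; "tool_pos": TCP position; "eef_rot": TCP orientation; "contact_force": force on the tool from outside, world axes, zero at the start; "moment": the same for the moment, N m; "opening": opening from 0.0 (shut) to 1.0 (fully open).
Only numpy, scipy, OpenCV 4.12 (cv2) and the standard library are available. Lean on these libraries where they do the work, as an engineer would, in place of code of your own. Each camera call takes 0.05 s, during which the arm holds its last target.

## Working session

There is one attempt and no reset: what is moved stays moved. The work goes in short steps, Python scripts to look and compute and a tool call to move; the robot and the scene stay as the last step left them, time stands still between calls to the robot, and variables do not carry over. Pictures are saved under pics/ and viewed, and the job is handed in when it is done.

Besides the shell and the picture viewer there is one more tool, called after "Call:" in YAML: its name, and indented under it one key for each argument. carry_out: Moves the arm, as the interface text tells. Its arguments: {"type":"object","properties":{"commands":{"type":"array","items":{"type":"array","items":{"type":"number"}}},"fingers":{"type":"number"},"grip_force":{"type":"number"}},"required":["commands"]}

```bash
mkdir -p pics; cat > h.py <<'E'
import numpy as np, cv2
from plant import r
from scipy.spatial.transform import Rotation as R
def snap(n,f=None):
    s=r.get_state(); p=r.snapshot(n)
    if f: cv2.imwrite('pics/'+f,p['img'])
    if n=='wrist':
        T=np.eye(4);T[:3,:3]=R.from_quat(s['eef_rot']).as_matrix();T[:3,3]=s['tool_pos']
        p['E']=T@np.array(p['tool_from_camera'])
    else: p['E']=np.array(p['extrinsics'])
    return p
def proj(p,X):
    c=np.linalg.inv(p['E'])@np.append(X,1); k=np.array(p['intrinsics'])@c[:3]; return k[:2]/k[2]
def back(p,uv,z):
    d=p['E'][:3,:3]@np.linalg.inv(np.array(p['intrinsics']))@np.array([uv[0],uv[1],1.]); o=p['E'][:3,3]
    return o+d*(z-o[2])/d[2]
def tri(ps,uvs):
    A=np.zeros((3,3));b=np.zeros(3)
    for p,uv in zip(ps,uvs):
        d=p['E'][:3,:3]@np.linalg.inv(np.array(p['intrinsics']))@np.array([uv[0],uv[1],1.]);d/=np.linalg.norm(d)
        M=np.eye(3)-np.outer(d,d);A+=M;b+=M@p['E'][:3,3]
    return np.linalg.solve(A,b)
E
python3 - <<'E'
from h import *
np.set_printoptions(precision=4,suppress=True)
s=r.get_state();print(s['clock'],s['tool_pos'],s['eef_rot'],s['opening'],s['contact_force'])
for n in ['scene','top']:
    p=snap(n,n+'0.png');print(n,p['E'][:3,3])
    for l in ['fixture','fixture_stud','fixture_lock','strap','strap_eye','strap_pinhole','pin','rack','disc_pin','ball_pin','flange_ring']:
        for d in r.spot_point(p,l)[:4]:
            print(l,round(d['p'],2),np.array(d['xyz']),proj(p,d['xyz']).round())
print(r.get_state()['clock'])
E
```

```text
0.0 [ 0.2697 -0.563   0.2121] [ 0.9751  0.2216 -0.0003 -0.0009] 0.9993873782644331 [ 0.3221  1.0111 -0.4905]
scene [ 0.8912 -0.4926  0.5878]
fixture 0.7 [ 0.535   0.0226 -0.0025] [331. 212.]
fixture_stud 0.62 [0.5339 0.0846 0.0563] [347. 178.]
fixture_lock 0.65 [ 0.5447 -0.044   0.06  ] [317. 210.]
fixture_lock 0.65 [ 0.457   0.3227 -0.0007] [369. 142.]
strap 0.84 [ 0.5191  0.3016 -0.0002] [385. 153.]
strap_eye 0.73 [ 0.4567  0.3235 -0.0011] [369. 142.]
strap_pinhole 0.71 [0.5744 0.2774 0.0102] [399. 161.]
strap_pinhole 0.68 [ 0.5367  0.0216 -0.0043] [332. 213.]
pin 0.85 [ 0.5418 -0.2902  0.0492] [230. 293.]
pin 0.8 [ 0.5359 -0.3966  0.0436] [177. 341.]
pin 0.67 [ 0.5511 -0.1899  0.0449] [273. 260.]
rack 0.7 [ 0.5435 -0.2889  0.0015] [235. 309.]
disc_pin 0.63 [ 0.4833 -0.3002  0.0484] [202. 281.]
ball_pin 0.63 [ 0.5971 -0.2702  0.0501] [261. 302.]
ball_pin 0.33 [ 0.4553  0.3217 -0.001 ] [369. 142.]
flange_ring 0.56 [0.5371 0.0178 0.0151] [331. 208.]
top [ 0.3664 -0.0255  1.1026]
fixture 0.69 [0.5371 0.0244 0.0009] [301. 195.]
fixture 0.18 [ 0.4863 -0.2999  0.0508] [428. 210.]
fixture_stud 0.69 [0.5312 0.0832 0.0576] [276. 194.]
fixture_lock 0.71 [ 0.5504 -0.045   0.061 ] [327. 185.]
strap 0.96 [0.5141 0.3004 0.0002] [196. 204.]
strap 0.16 [ 0.4874 -0.3002  0.0517] [429. 210.]
strap_eye 0.67 [ 0.4542  0.3267 -0.001 ] [185. 227.]
strap_pinhole 0.58 [0.5715 0.2731 0.0074] [206. 182.]
strap_pinhole 0.41 [0.5305 0.0829 0.058 ] [276. 194.]
pin 0.67 [ 0.5515 -0.1889  0.0456] [384. 186.]
pin 0.61 [ 0.5393 -0.3986  0.0449] [465. 190.]
pin 0.57 [ 0.5424 -0.2896  0.0508] [423. 189.]
pin 0.57 [ 0.5483 -0.2884 -0.0023] [418. 190.]
rack 0.64 [ 0.544  -0.2887 -0.0004] [418. 191.]
disc_pin 0.51 [ 0.4875 -0.3017  0.0507] [429. 210.]
ball_pin 0.6 [ 0.5991 -0.2805  0.049 ] [419. 167.]
flange_ring 0.78 [0.5377 0.0233 0.0151] [301. 193.]
1.2
```

View pics/scene0.png

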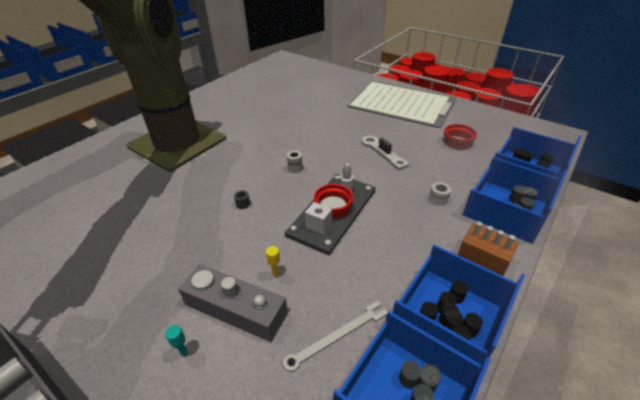

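View pics/top0.png

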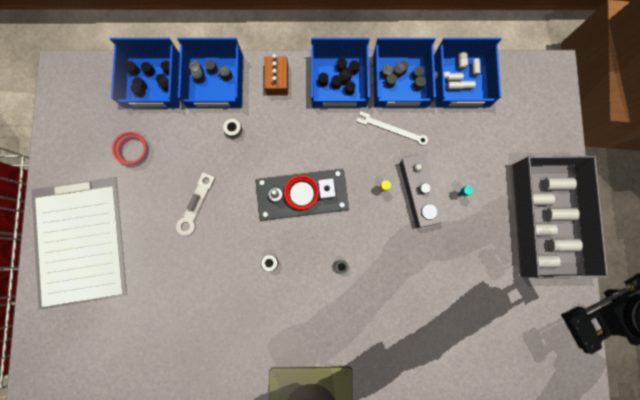

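```bash
python3 - <<'E'
import cv2,numpy as np
a=cv2.imread('pics/scene0.png');b=cv2.imread('pics/top0.png')
cv2.imwrite('pics/crop1.png',cv2.resize(a[220:370,140:320],None,fx=4,fy=4,interpolation=cv2.INTER_CUBIC))
cv2.imwrite('pics/crop2.png',cv2.resize(b[140:260,170:350],None,fx=4,fy=4,interpolation=cv2.INTER_CUBIC))
E
```

```text
(no output)
```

View pics/crop1.png

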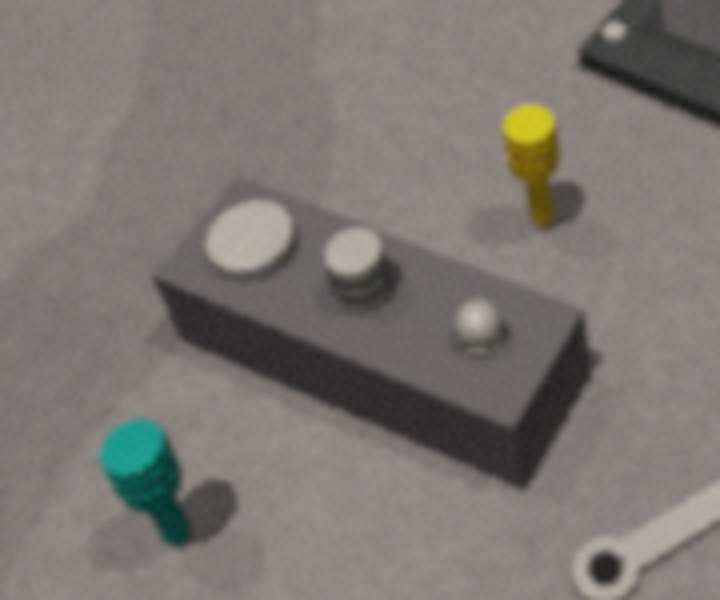

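View pics/crop2.png

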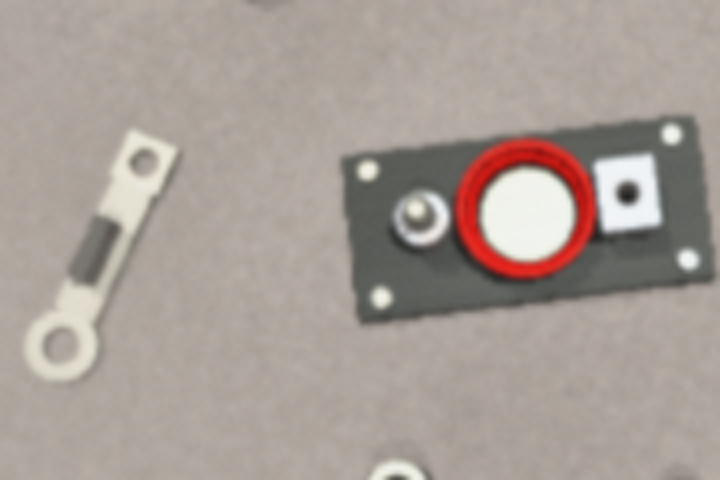

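The knob pin is the grey middle pin at scene px (230,287). These could be mistaken for it:
- yellow look-alike at (273,262)
- turquoise look-alike at (177,341)
- disc pin at (202,280)
- ball pin at (260,300)

The crop confirms the grey cylindrical knob in the middle of the rack. The strap is at scene (385,153) and the fixture at (331,212). I'll fly over the rack first and measure with the wrist camera.

```bash
cat >> h.py <<'E'
np.set_printoptions(precision=4,suppress=True)
def go(xyz,yaw):
    s=r.get_state(); Rc=R.from_quat(s['eef_rot']); y=np.radians(yaw)
    Rt=np.array([[np.cos(y),np.sin(y),0],[np.sin(y),-np.cos(y),0],[0,0,-1]])
    d=Rc.inv().apply(np.array(xyz)-s['tool_pos']); w=np.degrees((Rc.inv()*R.from_matrix(Rt)).as_rotvec())
    X=Rc.as_matrix()[:,0]
    print('t',s['clock'],'at',np.array(s['tool_pos']),'yaw',np.degrees(np.arctan2(X[1],X[0])).round(2),'z',Rc.as_matrix()[:,2],'CMD mm',(d*1000).round(1),'deg',w.round(2))
E
python3 - <<'E'
from h import *
go([.54,-.29,.30],60)
p=snap('wrist','w0.png');print(p['tool_from_camera'])
E
```

```text
t 1.2 at [ 0.2701 -0.5637  0.2129] yaw 25.6 z [ 0.0001 -0.0001 -1.    ] CMD mm [ 361.7 -130.2  -87.1] deg [  0.01   0.   -34.4 ]
[[ 0.0008 -0.964  -0.2659  0.068 ]
 [ 1.      0.0009 -0.0003 -0.0015]
 [ 0.0005 -0.2659  0.964  -0.1719]
 [ 0.      0.      0.      1.    ]]
```

Call:
carry_out:
  commands:
    - [0.03,-0.01,-0.04,0,0,-4]
    - [0.08,-0.03,-0.08,0,0,-10]
    - [0.12,-0.045,-0.087,0,0,-16]
    - [0.167,-0.06,-0.087,0,0,-22]
    - [0.214,-0.077,-0.087,0,0,-28]
    - [0.26,-0.094,-0.087,0,0,-34]
    - [0.305,-0.11,-0.087,0,0,-34]
    - [0.345,-0.124,-0.087,0,0,-34]
    - [0.362,-0.13,-0.087,0,0,-34]
    - [0.362,-0.13,-0.087,0,0,-34]
    - [0.362,-0.13,-0.087,0,0,-34]

```text
clock: 2.35
tool_pos: [0.5396, -0.291, 0.2998]
eef_rot: [0.868, 0.497, -0.001, 0.0]
contact_force: [0.5, 0.5, -0.1]
opening: 1.001
```

```bash
python3 - <<'E'
from h import *
go([.54,.02,.32],110)
p=snap('wrist','w1.png')
for l in ['pin','rack','disc_pin','ball_pin']:
  for f in (r.spot_point,):
    for d in f(p,l)[:3]: print(l,round(d['p'],2),np.array(d['xyz']),proj(p,d['xyz']).round())
E
```

```text
t 2.35 at [ 0.5396 -0.291   0.2998] yaw 59.57 z [-0.0012 -0.0011 -1.    ] CMD mm [ 268.3 -157.2  -20.6] deg [ -0.06   0.07 -50.43]
pin 0.83 [ 0.5466 -0.1903  0.0397] [287. 104.]
pin 0.79 [ 0.5373 -0.4002  0.0472] [353. 230.]
pin 0.63 [ 0.5385 -0.2855  0.0455] [316. 165.]
rack 0.81 [ 0.5378 -0.2905 -0.0013] [317. 164.]
disc_pin 0.88 [ 0.4902 -0.2985  0.0481] [292. 190.]
ball_pin 0.53 [ 0.5949 -0.2754  0.0474] [347. 140.]
```

View pics/w1.png

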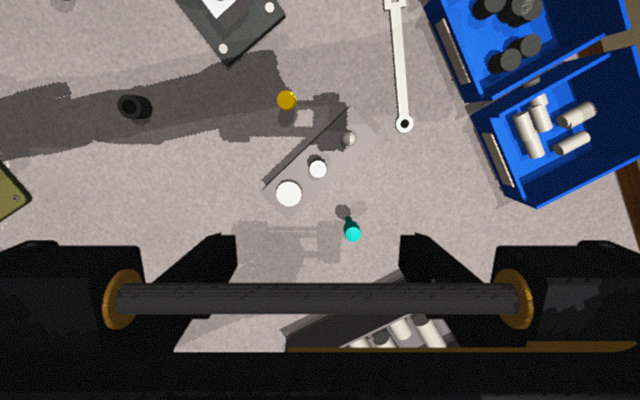

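The wrist view shows the white knob in the middle at (317,168), disc at (288,193), ball at (349,138), yellow at (287,100) and turquoise at (352,232). On to the fixture and strap.

Call:
carry_out:
  commands:
    - [0.04,-0.023,-0.02,0,0,-8]
    - [0.08,-0.047,-0.02,0,0,-16]
    - [0.12,-0.07,-0.02,0,0,-24]
    - [0.16,-0.094,-0.02,0,0,-32]
    - [0.2,-0.117,-0.02,0,0,-40]
    - [0.24,-0.141,-0.02,0,0,-48]
    - [0.268,-0.157,-0.02,0,0,-50]
    - [0.268,-0.157,-0.02,0,0,-50]
    - [0.268,-0.157,-0.02,0,0,-50]

```text
clock: 3.5
tool_pos: [0.5405, 0.0201, 0.32]
eef_rot: [0.576, 0.817, -0.0, 0.0]
contact_force: [0.4, 0.0, -0.2]
opening: 1.001
```

```bash
python3 - <<'E'
from h import *
go([.51,.29,.25],157)
p=snap('wrist','w2.png')
for l in ['fixture','fixture_stud','fixture_lock','flange_ring','strap','strap_eye','strap_pinhole']:
    for d in r.spot_point(p,l)[:3]: print(l,round(d['p'],2),np.array(d['xyz']),proj(p,d['xyz']).round())
E
```

```text
t 3.5 at [0.5405 0.0201 0.32  ] yaw 109.59 z [ 0.0001 -0.0009 -1.    ] CMD mm [264.6  61.8  69.8] deg [ -0.03   0.04 -47.41]
fixture 0.94 [0.5392 0.0219 0.0004] [317. 161.]
fixture 0.43 [ 0.486  -0.3013  0.0466] [228. 325.]
fixture_stud 0.83 [0.5356 0.0881 0.0634] [331. 123.]
fixture_lock 0.95 [ 0.5436 -0.0455  0.0597] [305. 209.]
strap_pinhole 0.84 [0.5782 0.2761 0.009 ] [402.   6.]
```

View pics/w2.png

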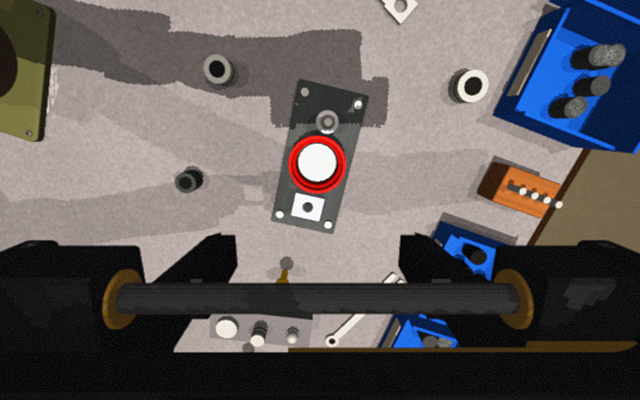

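Fixture view: stud at (327,122), ring at (317,164), block hole at (307,208). Moving on to the strap.

Call:
carry_out:
  commands:
    - [0.04,0.01,0.01,0,0,-8]
    - [0.08,0.02,0.02,0,0,-16]
    - [0.12,0.03,0.03,0,0,-24]
    - [0.16,0.038,0.04,0,0,-32]
    - [0.2,0.047,0.05,0,0,-40]
    - [0.24,0.056,0.06,0,0,-47]
    - [0.265,0.062,0.07,0,0,-47.4]
    - [0.265,0.062,0.07,0,0,-47.4]
    - [0.265,0.062,0.07,0,0,-47.4]

```text
clock: 4.8
tool_pos: [0.5101, 0.2907, 0.2496]
eef_rot: [0.199, 0.98, -0.001, -0.0]
contact_force: [1.2, -0.7, 0.1]
opening: 1.001
```

```bash
python3 - <<'E'
from h import *
p=snap('wrist','w3.png')
go([.515,.30,.10],157)
for l in ['strap','strap_eye','strap_pinhole']:
    for d in r.spot_point(p,l)[:3]: print(l,round(d['p'],2),np.array(d['xyz']),proj(p,d['xyz']).round())
cv2.imwrite('pics/w3c.png',cv2.resize(p['img'][:260,160:480],None,fx=2.4,fy=2.3,interpolation=cv2.INTER_CUBIC))
import pickle;pickle.dump({k:np.array(p[k]) for k in('E','intrinsics')},open('w3.pkl','wb'))
E
```

```text
t 4.85 at [0.5107 0.2898 0.2498] yaw 156.91 z [ 0.0004 -0.0014 -1.    ] CMD mm [  0.2  11.3 149.8] deg [-0.07  0.05 -0.09]
strap 0.92 [0.5154 0.3063 0.0066] [328. 169.]
strap_eye 0.96 [ 0.4565  0.3241 -0.0013] [324. 125.]
strap_pinhole 0.66 [0.5766 0.2768 0.006 ] [326. 215.]
```

View pics/w3c.png

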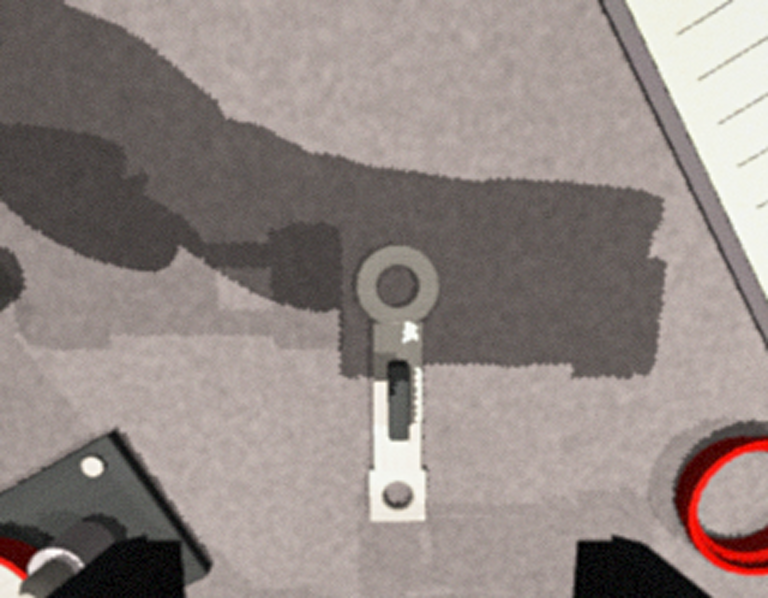

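```bash
python3 - <<'E'
from h import *
import pickle
p=pickle.load(open('w3.pkl','rb'))
e=back(p,(325.8,124.4),.01);h=back(p,(325.8,214.8),.01);m=(e+h)/2
print(e,h,m,np.linalg.norm(e-h),np.degrees(np.arctan2(*(h-e)[1::-1])))
# rib top corners: crop (390,372?) ribs
for uv in [(326.2,188)]: print(back(p,uv,.04))
E
```

```text
[0.4563 0.3266 0.01  ] [0.5757 0.2772 0.01  ] [0.516  0.3019 0.01  ] 0.12916878926778738 -22.506430024663402
[0.5317 0.2951 0.04  ]
```

Call:
carry_out:
  commands:
    - [0.0,0.006,0.05,0,0,-0.5]
    - [0.0,0.012,0.1,0,0,-0.5]
    - [0.0,0.013,0.14,0,0,-0.5]
    - [0.0,0.013,0.14,0,0,-0.5]
    - [0.0,0.013,0.14,0,0,-0.5]
  fingers: 60

```text
clock: 5.5
tool_pos: [0.5157, 0.3026, 0.1107]
eef_rot: [0.196, 0.981, 0.0, 0.0]
contact_force: [-0.4, 0.3, 0.7]
opening: 0.765
```

```bash
python3 - <<'E'
from h import *
p=snap('wrist','w4.png')
go([.516,.302,.014],157.5)
for l in ['strap','strap_eye','strap_pinhole']:
    for d in r.spot_point(p,l)[:2]: print(l,round(d['p'],2),np.array(d['xyz']),proj(p,d['xyz']).round())
print(proj(p,[.516,.302,.04]),proj(p,[.4563,.3266,.01]))
E
```

```text
t 5.55 at [0.5163 0.3036 0.112 ] yaw 157.44 z [ 0.0023  0.002  -1.    ] CMD mm [-0.2 -1.9 98. ] deg [ 0.16  0.08 -0.06]
strap 0.63 [0.5768 0.274  0.0113] [314. 259.]
strap 0.57 [0.5159 0.2989 0.0069] [313. 196.]
strap_eye 0.76 [0.4571 0.3248 0.0002] [314. 127.]
strap_pinhole 0.66 [0.575  0.2767 0.0102] [315. 257.]
[315.8142 204.089 ] [315.7173 126.0554]
```

View pics/w4.png

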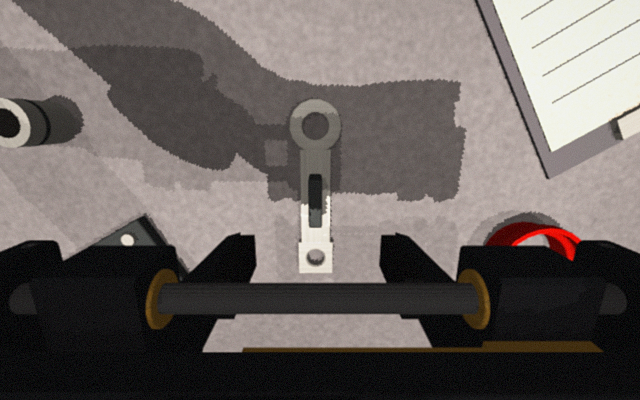

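The eye at (316,125) matches the prediction (315.7,126.1), so I'll descend and grip.

Call:
carry_out:
  commands:
    - [0,-0.001,0.04,0,0,0]
    - [0,-0.001,0.07,0,0,0]
    - [0,-0.001,0.088,0,0,0]
    - [0,-0.001,0.097,0,0,0]
    - [0,-0.001,0.097,0,0,0]

```text
clock: 6.2
tool_pos: [0.515, 0.3021, 0.0131]
eef_rot: [0.195, 0.981, 0.0, 0.0]
contact_force: [-0.5, 0.6, -0.5]
opening: 0.764
```

Call:
carry_out:
  commands:
    - [0,0,0,0,0,0]
    - [0,0,0,0,0,0]
    - [0,0,0,0,0,0]
    - [0,0,0,0,0,0]
    - [0,0,0,0,0,0]
    - [0,0,0,0,0,0]
    - [0,0,0,0,0,0]
    - [0,0,0,0,0,0]
  fingers: 255
  grip_force: 45

```text
clock: 7.0
tool_pos: [0.5145, 0.3014, 0.0128]
eef_rot: [0.195, 0.981, -0.001, -0.0]
contact_force: [-0.4, -1.2, 1.4]
opening: 0.109
```

Call:
carry_out:
  commands:
    - [0,0,-0.03,0,0,0]
    - [0,0,-0.07,0,0,0]
    - [0,0,-0.12,0,0,0]
    - [0,0,-0.17,0,0,0]
    - [0,0,-0.187,0,0,0]
    - [0,0,-0.187,0,0,0]
    - [0,0,-0.187,0,0,0]

```text
clock: 7.7
tool_pos: [0.5142, 0.3008, 0.1984]
eef_rot: [0.195, 0.981, -0.001, -0.001]
contact_force: [-0.3, -0.6, -4.5]
opening: 0.105
```

```bash
python3 - <<'E'
from h import *
import json
p=snap('wrist','w5.png'); q=snap('scene','s5.png')
# tool-frame pose of strap from wrist picture
T=np.eye(4);s=r.get_state();T[:3,:3]=R.from_quat(s['eef_rot']).as_matrix();T[:3,3]=s['tool_pos']
for l in ['strap_eye','strap_pinhole','strap']:
    for d in r.spot_point(p,l)[:2]: print(l,round(d['p'],2),np.array(d['xyz']),'tool',(np.linalg.inv(T)@np.append(d['xyz'],1))[:3],proj(p,d['xyz']).round())
print(r.get_state()['contact_force'])
# predicted px: strap underside at z_tool=.013; eye x +.065? 
for x in(.065,-.065):
    print(proj(p,(T@np.array([x,0,.003,1]))[:3]))
go([.539,.021,.2],97)
cv2.imwrite('pics/w5c.png',cv2.resize(p['img'][:300,200:440],None,fx=2.6,fy=2,interpolation=cv2.INTER_CUBIC))
E
```

```text
strap_pinhole 0.86 [0.5743 0.2744 0.1967] tool [-0.066  -0.001   0.0007] [314. 322.]
strap_pinhole 0.3 [0.535  0.0243 0.0172] tool [-0.1257 -0.2463  0.1811] [132. 270.]
strap 0.9 [0.5143 0.3036 0.1886] tool [0.0006 0.003  0.0089] [320. 227.]
[ 0.2303 -1.7427 -3.8596]
[315.1831 127.1999]
[315.4584 318.4752]
t 7.95 at [0.5141 0.3014 0.1982] yaw 157.52 z [-0.0025 -0.0018 -1.    ] CMD mm [-130.3 -249.6   -1.4] deg [-0.19 -0.01 60.52]
```

View pics/w5.png

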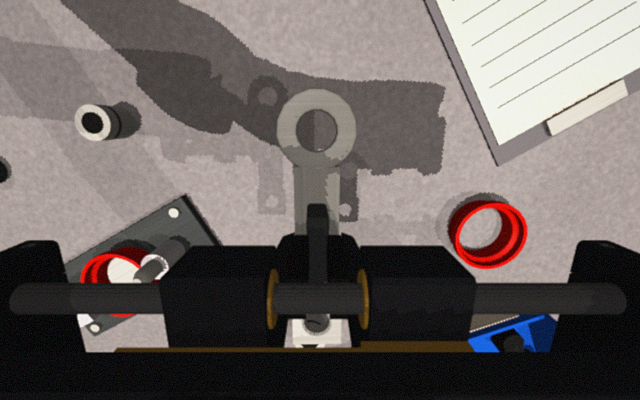

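View pics/s5.png

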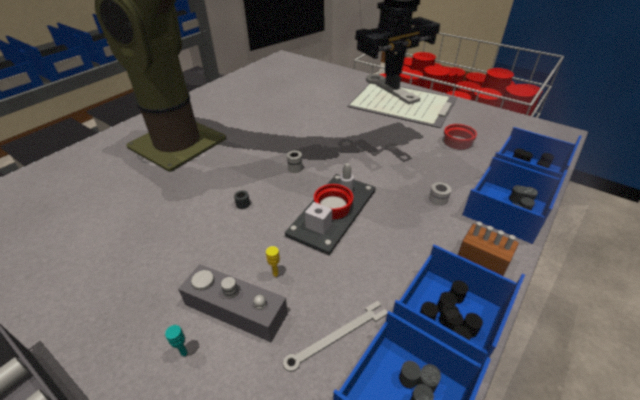

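The strap is held level and straight, with its eye at px (316,129) within about 1 mm of nominal. Next I'll pin down the fixture pose from the stored views.

```bash
python3 - <<'E'
import cv2
b=cv2.imread('pics/w2.png');cv2.imwrite('pics/c2.png',cv2.resize(b[70:240,250:390],None,fx=4,fy=3.5,interpolation=cv2.INTER_CUBIC))
b=cv2.imread('pics/top0.png');cv2.imwrite('pics/c3.png',cv2.resize(b[160:230,245:355],None,fx=7,fy=7,interpolation=cv2.INTER_CUBIC))
b=cv2.imread('pics/scene0.png');cv2.imwrite('pics/c4.png',cv2.resize(b[155:255,280:390],None,fx=6,fy=6,interpolation=cv2.INTER_CUBIC))
E
```

```text
(no output)
```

View pics/c2.png

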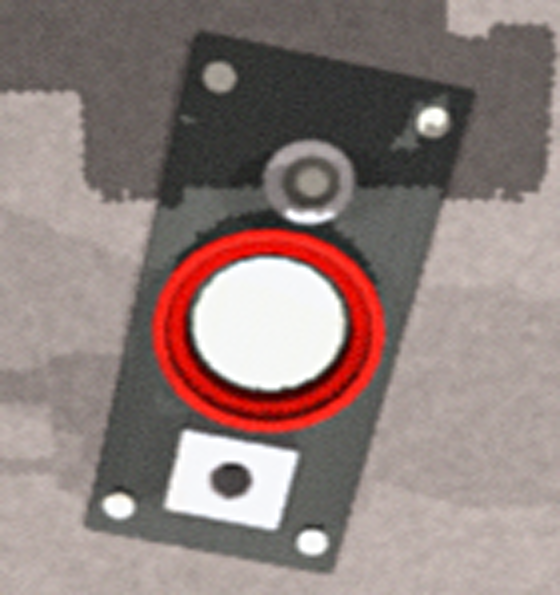

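View pics/c3.png

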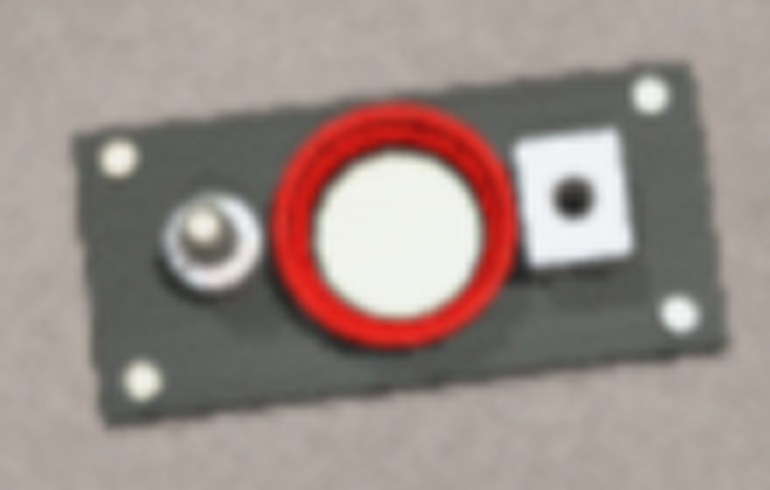

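View pics/c4.png

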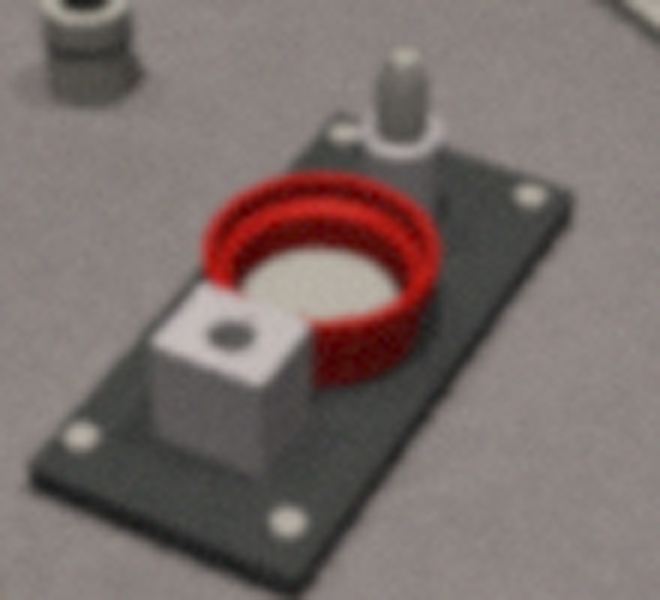

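```bash
cat > fit.py <<'E'
from h import *
from scipy.optimize import least_squares
P=snap('top');Q=snap('scene')
T=np.eye(4);W={'intrinsics':None}
w=snap('wrist')
T=np.eye(4);T[:3,:3]=R.from_quat([.576,.817,0,0]).as_matrix()
y=np.radians(109.59);T[:3,:3]=[[np.cos(y),np.sin(y),0],[np.sin(y),-np.cos(y),0],[0,0,-1]]
T[:3,3]=[.5405,.0201,.32]
W={'intrinsics':w['intrinsics'],'E':T@np.array(w['tool_from_camera'])}
pc=lambda a,b:(a*.055,b*.1175,.015)
bc=lambda a,b:(a*.022,-.065+b*.018,.06)
tip=(0,.065,.095);sh=(0,.065,.06);ho=(0,-.065,.06)
C={'w':(W,(4,3.5),(250,70),[((197,33),pc(-1,1)),((473,92),pc(1,1)),((332,572),pc(1,-1)),((87,525),pc(-1,-1)),((312,181),tip),((309,182),sh),((231,480),ho),((183,430),bc(-1,1)),((300,452),bc(1,1)),((279,530),bc(1,-1)),((166,510),bc(-1,-1))]),
'top':(P,(7,7),(245,160),[((75,135),pc(1,1)),((690,65),pc(1,-1)),((728,350),pc(-1,-1)),((107,425),pc(-1,1)),((203,222),tip),((212,243),sh),((575,198),ho),((513,143),bc(1,1)),((616,130),bc(1,-1)),((633,252),bc(-1,-1)),((530,268),bc(-1,1))]),
'scene':(Q,(6,6),(280,155),[((234,336),ho),((404,55),tip),((403,133),sh),((573,198),pc(1,1)),((297,578),pc(1,-1)),((33,470),pc(-1,-1)),((335,115),pc(-1,1)),((152,342),bc(-1,-1)),((255,384),bc(1,-1)),((315,325),bc(1,1)),((208,287),bc(-1,1))])}
def res(v,ks):
    o=[];c,s=np.cos(v[2]),np.sin(v[2])
    for k in ks:
        p,f,off,L=C[k]
        for uv,X in L:
            m=[(uv[i]+.5)/f[i]-.5+off[i] for i in(0,1)]
            o+=list(proj(p,[v[0]+c*X[0]-s*X[1],v[1]+s*X[0]+c*X[1],X[2]+v[3]])-m)
    return np.array(o)
for ks in (['w'],['top'],['scene'],['w','top','scene']):
    f=least_squares(res,[.54,.02,.1,0],args=(ks,),loss='soft_l1');v=f.x;c,s=np.cos(v[2]),np.sin(v[2])
    print(ks,v[:2],np.degrees(v[2]),'z',v[3],'rms',np.sqrt(np.mean(res(v,ks)**2)),'stud',[v[0]-s*.065,v[1]+c*.065],'lock',[v[0]+s*.065,v[1]-c*.065])
print(res(v,['w','top','scene']).reshape(-1,2).round(1).tolist())
E
python3 fit.py
```

```text
['w'] [0.5396 0.0231] 6.905667511359009 z -0.0038591767733237524 rms 0.5168940643222226 stud [np.float64(0.5317515699875071), np.float64(0.08763565548596525)] lock [np.float64(0.547382125000343), np.float64(-0.0414212534727988)]
['top'] [0.5376 0.0218] 6.549976286320457 z -0.00576082671993305 rms 0.3720934238960613 stud [np.float64(0.5301774637718999), np.float64(0.08633148637441275)] lock [np.float64(0.5450065396419299), np.float64(-0.04281996932331021)]
['scene'] [0.5351 0.0279] 6.703336335186505 z -0.00879797553807482 rms 0.5743393443619862 stud [np.float64(0.527551653089145), np.float64(0.0924317270844716)] lock [np.float64(0.542726367093224), np.float64(-0.036679573950311586)]
['w', 'top', 'scene'] [0.5389 0.0228] 6.790522935454821 z -0.0036032064006899156 rms 0.6475058054977053 stud [np.float64(0.5311902017279699), np.float64(0.08734693639280457)] lock [np.float64(0.5465613658810966), np.float64(-0.04174112390936914)]
[[-0.5, -0.3], [-0.0, -0.2], [-0.5, 0.9], [-0.9, 1.1], [-0.5, 0.8], [-0.5, 0.4], [-0.3, -0.2], [0.1, 0.1], [-1.1, -0.0], [-1.1, -0.7], [-0.3, -1.0], [-0.8, -0.5], [-0.3, -1.4], [-0.2, -1.3], [-1.0, -0.7], [-0.3, 0.1], [-0.1, -0.6], [-0.7, -0.6], [0.0, -0.3], [-0.6, -0.2], [-0.7, -0.6], [-0.2, -1.1], [-0.1, 0.1], [0.1, 0.9], [-0.3, 0.2], [0.8, -0.9], [0.4, 0.7], [-1.0, -0.6], [0.3, -0.4], [0.0, 0.8], [1.4, 1.0], [-0.2, 0.3], [-0.5, -0.2]]
```

```bash
sed -i 's/X\[2\]+v\[3\]/X[2]/; s/,\.1,0\]/,.1]/; s/v\[3\]/0/' fit.py; python3 fit.py | grep -v '^\[\['; python3 -c "
from h import *
print(r.get_state()['clock'])"
```

```text
['w'] [0.5394 0.0236] 6.920181531352992 z 0 rms 0.6276130299015612 stud [np.float64(0.5315681430582382), np.float64(0.08815088234676526)] lock [np.float64(0.5472313899345727), np.float64(-0.04090206297913966)]
['top'] [0.5367 0.0216] 6.54354457789222 z 0 rms 0.398436727113208 stud [np.float64(0.5292647022596407), np.float64(0.08620146203777762)] lock [np.float64(0.5440792802056585), np.float64(-0.042951657476546785)]
['scene'] [0.5405 0.0202] 6.896206320092686 z 0 rms 0.6662670773880073 stud [np.float64(0.5327286188349377), np.float64(0.08471804105703382)] lock [np.float64(0.548337862604351), np.float64(-0.04434144719914606)]
['w', 'top', 'scene'] [0.539  0.0226] 6.8673577292857955 z 0 rms 0.8635261527396667 stud [np.float64(0.5312113768667668), np.float64(0.08716212222330798)] lock [np.float64(0.5467556368344826), np.float64(-0.041905208972684724)]
8.25
```

Call:
carry_out:
  commands:
    - [-0.01,-0.02,0,0,0,5]
    - [-0.029,-0.055,0,0,0,13]
    - [-0.048,-0.092,0,0,0,21]
    - [-0.067,-0.128,0,0,0,29]
    - [-0.086,-0.164,0,0,0,37]
    - [-0.105,-0.2,0,0,0,45]
    - [-0.12,-0.228,0,0,0,53]
    - [-0.128,-0.244,0,0,0,59]
    - [-0.1297,-0.248,0,-0.15,0,60.6]
    - [-0.1297,-0.248,0,-0.15,0,60.6]
    - [-0.1297,-0.248,0,-0.15,0,60.6]
    - [-0.1297,-0.248,0,-0.15,0,60.6]

```text
clock: 9.45
tool_pos: [0.5397, 0.0255, 0.2001]
eef_rot: [0.662, 0.75, 0.002, -0.0]
contact_force: [0.3, -0.2, -4.4]
opening: 0.109
```

```bash
python3 - <<'E'
from h import *
go([.539,.0225,.125],96.9)
print(r.get_state()['opening'])
E
```

```text
t 9.45 at [0.5397 0.0255 0.2001] yaw 97.14 z [ 0.0023  0.0029 -1.    ] CMD mm [-3.1 -1.2 75.1] deg [ 0.15 -0.15  0.24]
0.10895376501783023
```

Call:
carry_out:
  commands:
    - [-0.001,-0.001,0.03,0.1,-0.1,0.2]
    - [-0.003,-0.001,0.055,0.1,-0.1,0.2]
    - [-0.003,-0.001,0.07,0.1,-0.1,0.2]
    - [-0.003,-0.001,0.07,0.1,-0.1,0.2]
    - [-0.003,-0.001,0.07,0.1,-0.1,0.2]

```text
clock: 9.95
tool_pos: [0.5395, 0.0216, 0.1302]
eef_rot: [0.664, 0.748, 0.0, 0.0]
contact_force: [0.0, -0.4, -2.6]
opening: 0.105
```

```bash
python3 - <<'E'
from h import *
p=snap('wrist','w6.png');go([.539,.0225,.125],96.9)
for l in ['fixture_stud','strap_eye']:
    for d in r.spot_point(p,l)[:2]: print(l,round(d['p'],2),np.array(d['xyz']),proj(p,d['xyz']).round())
T=p['E']@np.linalg.inv(np.array(p['tool_from_camera']))
for n,X in [('tip',[.5315,.0868,.095]),('sh',[.5315,.0868,.06]),('eyetop',(T@[.0645,.0005,.003,1])[:3]),('eyebot',(T@[.0645,.0005,.013,1])[:3])]: print(n,proj(p,X))
cv2.imwrite('pics/w6c.png',cv2.resize(p['img'][80:260,220:420],None,fx=4,fy=3.3,interpolation=cv2.INTER_CUBIC))
E
```

```text
t 10.0 at [0.54   0.0214 0.1307] yaw 96.78 z [ 0.0021  0.0004 -1.    ] CMD mm [ 1.2 -0.8  5.7] deg [ 0.12 -0.01 -0.12]
fixture_stud 0.78 [0.5352 0.0868 0.06  ] [323. 125.]
tip [318.1457 125.6452]
sh [318.0127 124.8273]
eyetop [319.5179 128.8425]
eyebot [319.4081 128.3607]
```

View pics/w6c.png

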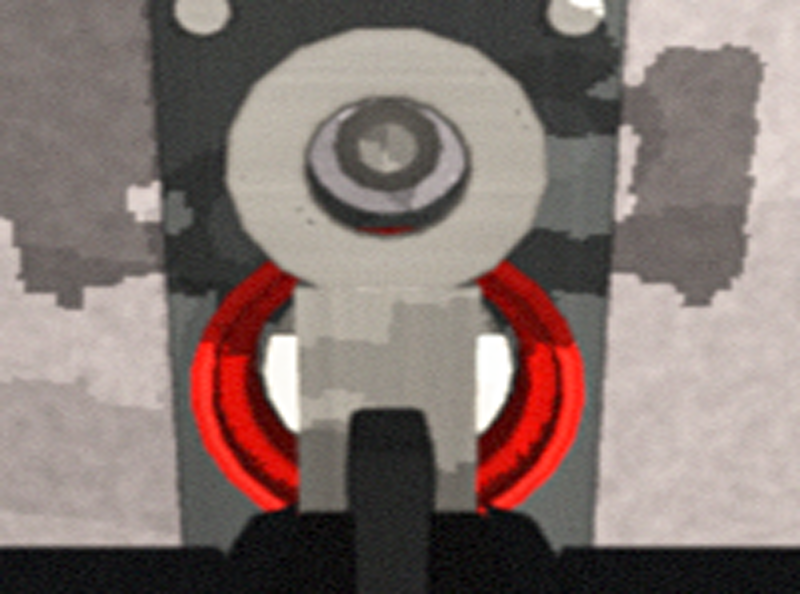

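Through the eye (centre px ≈(316.7,129)) the spigot tip shows at ≈(317,125.3). The strap has to go about 1.8 mm further along tool +x, then down.

Call:
carry_out:
  commands:
    - [0.0018,0,0,0,0,0]
    - [0.0018,0,0.01,0,0,0]
    - [0.0018,0,0.02,0,0,0]
    - [0.0018,0,0.028,0,0,0]
    - [0.0018,0,0.028,0,0,0]

```text
clock: 10.6
tool_pos: [0.5378, 0.0218, 0.1003]
eef_rot: [0.665, 0.747, -0.001, -0.001]
contact_force: [-0.1, -0.4, -4.6]
opening: 0.107
```

```bash
python3 - <<'E'
from h import *
p=snap('wrist','w7.png');go([.539,.0225,.0728],96.9);print(r.get_state()['contact_force'])
cv2.imwrite('pics/w7c.png',cv2.resize(p['img'][80:260,220:420],None,fx=4,fy=3.3,interpolation=cv2.INTER_CUBIC))
E
```

```text
t 10.65 at [0.5383 0.022  0.1009] yaw 96.71 z [-0.0015 -0.0009 -1.    ] CMD mm [ 0.5  0.8 28.1] deg [-0.09  0.04 -0.19]
[-0.1275  0.707  -4.1808]
```

View pics/w7c.png

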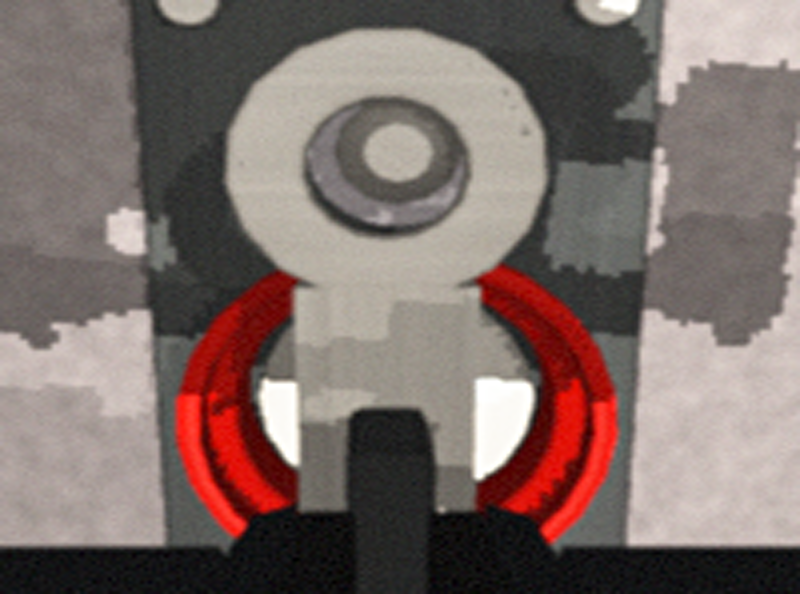

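The tip at crop (397,152) against the eye centre (387,160) means a correction of +1.5 mm in tool y and +1.4 mm in tool x.

Call:
carry_out:
  commands:
    - [0.0014,0.0015,0,0,0,0]
    - [0.0014,0.0015,0.004,0,0,0]
    - [0.0014,0.0015,0.008,0,0,0]
    - [0.0014,0.0015,0.008,0,0,0]

```text
clock: 11.05
tool_pos: [0.54, 0.0235, 0.0934]
eef_rot: [0.665, 0.747, -0.0, 0.0]
contact_force: [-0.1, 0.5, -3.9]
opening: 0.111
```

```bash
python3 - <<'E'
from h import *
p=snap('wrist','w8.png');go([.539,.0225,.0728],96.9);print(r.get_state()['contact_force'])
cv2.imwrite('pics/w8c.png',cv2.resize(p['img'][80:260,220:420],None,fx=4,fy=3.3,interpolation=cv2.INTER_CUBIC))
E
```

```text
t 11.1 at [0.54   0.0236 0.0936] yaw 96.7 z [-0.0002 -0.0007 -1.    ] CMD mm [-0.9 -1.1 20.8] deg [-0.02  0.04 -0.2 ]
[ 0.2563  0.2344 -3.8709]
```

View pics/w8c.png

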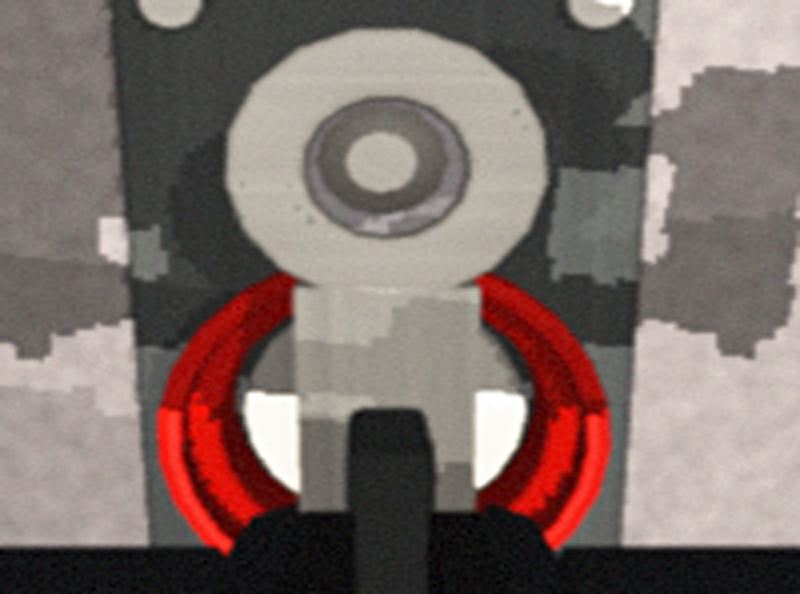

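Now centred, with the tip at (381,161) and the eye at (387,160). I'll lower it the rest of the way with a 0.5 mm trim.

Call:
carry_out:
  commands:
    - [0,-0.0006,0.004,0,0,0]
    - [0,-0.0006,0.009,0,0,0]
    - [0,-0.0006,0.014,0,0,0]
    - [0,-0.0006,0.018,0,0,0]
    - [0,-0.0006,0.0205,0,0,0]
    - [0,-0.0006,0.0205,0,0,0]

```text
clock: 11.7
tool_pos: [0.5395, 0.0236, 0.073]
eef_rot: [0.665, 0.747, -0.0, 0.0]
contact_force: [0.1, 0.3, -3.5]
opening: 0.109
```

```bash
python3 - <<'E'
from h import *
p=snap('wrist','w9.png');go([.539,.0225,.0728],96.9);print(r.get_state()['contact_force'])
q=snap('scene')
a=cv2.resize(p['img'][80:260,220:420],None,fx=2,fy=2);b=cv2.resize(q['img'][140:260,270:400],None,fx=3,fy=3)
c=np.zeros((360,800,3),np.uint8);c[:,:400]=a;c[:,400:790]=b;cv2.imwrite('pics/w9c.png',c)
E
```

```text
t 11.75 at [0.5397 0.0236 0.0732] yaw 96.7 z [ 0.0002 -0.0005 -1.    ] CMD mm [-1.  -0.8  0.4] deg [ 0.01  0.03 -0.2 ]
[ 0.3624  0.0804 -2.5713]
```

View pics/w9c.png

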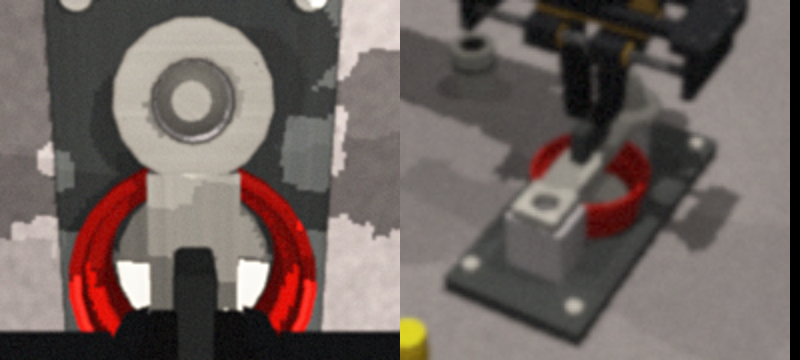

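Call:
carry_out:
  commands:
    - [0,0,0.001,0,0,0]
    - [0,0,0.0018,0,0,0]
    - [0,0,0.0018,0,0,0]

```text
clock: 12.1
tool_pos: [0.5399, 0.0236, 0.0723]
eef_rot: [0.665, 0.747, 0.0, 0.001]
contact_force: [-1.7, -0.8, 3.5]
opening: 0.113
```

Call:
carry_out:
  commands:
    - [0,0,0,0,0,0]
    - [0,0,0,0,0,0]
    - [0,0,0,0,0,0]
    - [0,0,0,0,0,0]
  fingers: 120

```text
clock: 12.5
tool_pos: [0.54, 0.0237, 0.0716]
eef_rot: [0.665, 0.747, 0.0, 0.0]
contact_force: [0.4, -0.4, -0.0]
opening: 0.451
```

Call:
carry_out:
  commands:
    - [0,0,-0.01,0,0,0]
    - [0,0,-0.04,0,0,0]
    - [0,0,-0.09,0,0,0]
    - [0,0,-0.14,0,0,0]
    - [0,0,-0.19,0,0,0]
    - [0,0,-0.21,0,0,0]
    - [0,0,-0.21,0,0,0]
    - [0,0,-0.21,0,0,0]

```text
clock: 13.3
tool_pos: [0.5393, 0.0234, 0.2818]
eef_rot: [0.665, 0.747, -0.0, 0.001]
contact_force: [-0.8, -0.3, -0.4]
opening: 0.528
```

```bash
python3 - <<'E'
from h import *
s=r.get_state()
p=snap('wrist','w10.png');go([.542,-.29,.25],80);q=snap('scene')
for P in(p,q):
  for l in ['strap','strap_eye','strap_pinhole','fixture_lock','pin']:
    for d in r.spot_point(P,l)[:3]: print(l,round(d['p'],2),np.array(d['xyz']),proj(P,d['xyz']).round())
a=cv2.resize(p['img'][80:240,230:410],None,fx=2.22,fy=2.25);b=cv2.resize(q['img'][140:260,270:400],None,fx=3,fy=3)
c=np.zeros((360,800,3),np.uint8);c[:,:400]=a[:360,:400] if a.shape[1]>=400 else cv2.resize(a,(400,360));c[:,400:790]=b;cv2.imwrite('pics/w10c.png',c)
E
```

```text
t 13.35 at [0.5388 0.0233 0.2808] yaw 96.7 z [-0.0014 -0.0011 -1.    ] CMD mm [-311.5  -33.3   31.1] deg [-0.08  0.06 16.7 ]
strap 0.89 [0.5385 0.0218 0.0637] [317. 174.]
strap_eye 0.66 [0.5313 0.0826 0.0609] [317. 128.]
strap_pinhole 0.62 [ 0.5422 -0.0431  0.0673] [314. 221.]
fixture_lock 0.91 [ 0.5485 -0.0418  0.06  ] [319. 219.]
pin 0.6 [ 0.5503 -0.1904  0.0431] [309. 302.]
strap 0.88 [0.5434 0.024  0.0617] [335. 192.]
strap_eye 0.68 [ 0.5408 -0.2894  0.0474] [230. 293.]
strap_eye 0.63 [0.5313 0.0833 0.0593] [346. 177.]
strap_pinhole 0.71 [ 0.5454 -0.0453  0.0676] [317. 207.]
fixture_lock 0.68 [ 0.5454 -0.0458  0.0593] [317. 211.]
pin 0.87 [ 0.5355 -0.3982  0.0452] [176. 341.]
pin 0.84 [ 0.5427 -0.2879  0.0482] [231. 293.]
pin 0.58 [ 0.5533 -0.1912  0.0442] [274. 262.]
```

View pics/w10c.png

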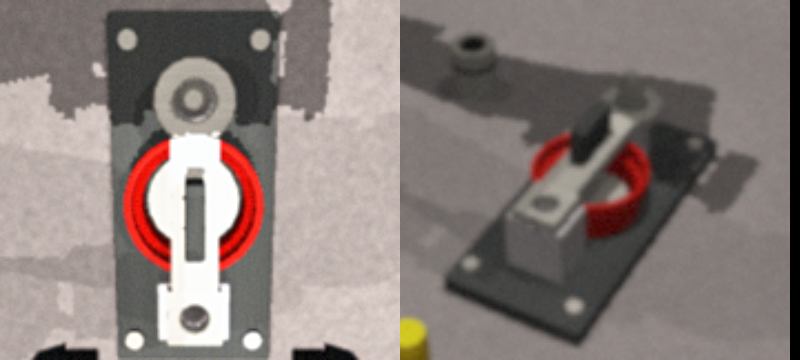

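The strap is seated, with the eye on the stud and the pinhole over the block at crop (195,318). Next, the pin.

```bash
python3 - <<'E'
from h import *
go([.542,-.289,.22],12.5)
w=snap('wrist')
print('hole',back(w,(317.8,221.3),.07),'stud',back(w,(230+194/2.222,80+99/2.25),.095))
E
```

```text
t 13.9 at [0.5396 0.0237 0.2814] yaw 96.71 z [ 0.0002 -0.0005 -1.    ] CMD mm [-310.8  -34.2   61.6] deg [ 0.03  0.02 84.21]
hole [ 0.5472 -0.0418  0.07  ] stud [0.5312 0.0879 0.095 ]
```

Call:
carry_out:
  commands:
    - [-0.02,-0.002,0,0,0,7]
    - [-0.06,-0.006,0,0,0,15]
    - [-0.1,-0.01,0,0,0,23]
    - [-0.14,-0.015,0,0,0,31]
    - [-0.18,-0.02,0,0,0,39]
    - [-0.22,-0.024,0,0,0,47]
    - [-0.26,-0.029,0.01,0,0,55]
    - [-0.295,-0.033,0.025,0,0,63]
    - [-0.311,-0.034,0.04,0,0,71]
    - [-0.311,-0.034,0.06,0,0,79]
    - [-0.311,-0.034,0.062,0,0,84]
    - [-0.311,-0.034,0.062,0,0,84]
  fingers: 60

```text
clock: 15.15
tool_pos: [0.5418, -0.2889, 0.2189]
eef_rot: [0.994, 0.111, -0.001, -0.0]
contact_force: [0.7, -0.2, 0.3]
opening: 0.765
```

Call:
carry_out:
  commands:
    - [0,0,0,0,0,0]
    - [0,0,0,0,0,0]

```text
clock: 15.35
tool_pos: [0.5427, -0.2892, 0.2204]
eef_rot: [0.994, 0.112, 0.001, 0.001]
contact_force: [0.3, 0.5, 0.4]
opening: 0.766
```

```bash
python3 - <<'E'
from h import *
p=snap('wrist','w11.png');go([.542,-.289,.12],12.5)
for l in ['pin','disc_pin','ball_pin','rack']:
    for d in r.spot_point(p,l)[:3]: print(l,round(d['p'],2),np.array(d['xyz']),proj(p,d['xyz']).round())
cv2.imwrite('pics/w11c.png',cv2.resize(p['img'][80:260,200:440],None,fx=3.2,fy=3.2,interpolation=cv2.INTER_CUBIC))
import pickle;pickle.dump({k:np.array(p[k]) for k in('E','intrinsics')},open('w11.pkl','wb'))
E
```

```text
t 15.4 at [ 0.5426 -0.2892  0.2204] yaw 12.78 z [ 0.0017 -0.0008 -1.    ] CMD mm [ -0.7  -0.4 100.4] deg [ 0.07 -0.08  0.28]
pin 0.71 [ 0.5363 -0.3986  0.0478] [405. 203.]
pin 0.63 [ 0.5394 -0.2871  0.0468] [316. 181.]
pin 0.59 [ 0.5463 -0.1932  0.0426] [241. 157.]
disc_pin 0.74 [ 0.4861 -0.3012  0.047 ] [318. 224.]
ball_pin 0.83 [ 0.5977 -0.2732  0.0481] [316. 129.]
ball_pin 0.49 [ 0.484  -0.2993  0.0477] [316. 225.]
rack 0.6 [ 0.541  -0.2918 -0.0019] [320. 173.]
rack 0.6 [ 0.5442 -0.0426  0.0577] [102. 130.]
```

View pics/w11c.png

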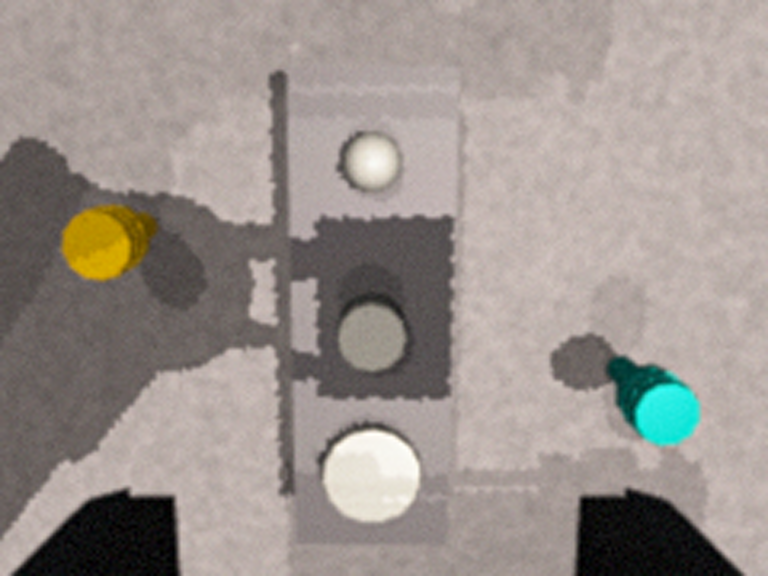

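```bash
python3 - <<'E'
from h import *
import pickle
p=pickle.load(open('w11.pkl','rb'));q=snap('scene','s11.png')
print('knob wrist z.08',back(p,(316.3,185.2),.08),'scene',back(q,(228.7,282.4),.08),'tri',tri([p,q],[(316.3,185.2),(228.7,282.4)]))
print('disc',back(p,(315.9,228.4),.06),'ball',back(p,(316.2,130),.062))
E
```

```text
knob wrist z.08 [ 0.5412 -0.2869  0.08  ] scene [ 0.5447 -0.2875  0.08  ] tri [ 0.541  -0.2864  0.0757]
disc [ 0.4848 -0.2992  0.06  ] ball [ 0.5976 -0.2739  0.062 ]
```

Knob top measured at z≈0.076–0.080 at (0.541,-0.287), which agrees with the disc–ball midpoint. Descending to grasp across the rack.

Call:
carry_out:
  commands:
    - [-0.001,-0.0027,0.04,0,0,0.2]
    - [-0.001,-0.0027,0.08,0,0,0.2]
    - [-0.001,-0.0027,0.12,0,0,0.2]
    - [-0.001,-0.0027,0.15,0,0,0.2]
    - [-0.001,-0.0027,0.162,0,0,0.2]
    - [-0.001,-0.0027,0.166,0,0,0.2]
    - [-0.001,-0.0027,0.166,0,0,0.2]

```text
clock: 16.35
tool_pos: [0.5414, -0.2871, 0.0544]
eef_rot: [0.994, 0.109, 0.001, 0.001]
contact_force: [0.6, 0.6, 0.2]
opening: 0.761
```

Call:
carry_out:
  commands:
    - [0,0,0,0,0,0]
    - [0,0,0,0,0,0]
    - [0,0,0,0,0,0]
    - [0,0,0,0,0,0]
    - [0,0,0,0,0,0]
    - [0,0,0,0,0,0]
    - [0,0,0,0,0,0]
  fingers: 255
  grip_force: 40

```text
clock: 17.05
tool_pos: [0.5414, -0.288, 0.0546]
eef_rot: [0.994, 0.109, 0.001, 0.001]
contact_force: [-1.9, 1.3, 8.5]
opening: 0.156
```

Call:
carry_out:
  commands:
    - [0,0,-0.015,0,0,0]
    - [0,0,-0.035,0,0,0]
    - [0,0,-0.06,0,0,0]
    - [0,0,-0.1,0,0,0]
    - [0,0,-0.14,0,0,0]
    - [0,0,-0.15,0,0,0]
    - [0,0,-0.15,0,0,0]

```text
clock: 17.75
tool_pos: [0.5418, -0.2872, 0.2062]
eef_rot: [0.994, 0.109, 0.002, 0.001]
contact_force: [-0.3, 0.5, -0.6]
opening: 0.004
```

```bash
python3 - <<'E'
from h import *
p=snap('wrist','w12.png');q=snap('scene','s12.png');go([.547,-.042,.20],96.7);print(r.get_state()['opening'])
a=cv2.resize(p['img'][100:320,200:440],(400,360));b=cv2.resize(q['img'][160:370,140:350],(390,360))
cv2.imwrite('pics/w12c.png',np.hstack([a,b]))
E
```

```text
t 17.85 at [ 0.5398 -0.2864  0.203 ] yaw 12.51 z [-0.0012  0.0002 -1.    ] CMD mm [  60.  -237.     3.1] deg [ -0.07   0.03 -84.19]
0.0043065920410715105
```

View pics/w12c.png

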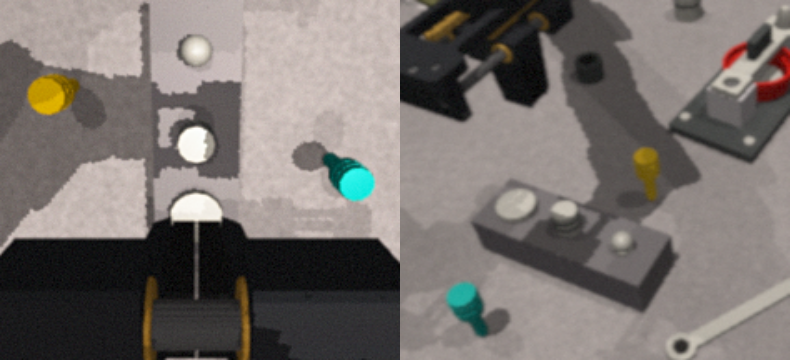

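The grasp missed: the fingers shut fully and the pin is still in the rack. Looking closely at why.

```bash
python3 - <<'E'
from h import *
q=cv2.imread('pics/s12.png');p=cv2.imread('pics/w12.png')
cv2.imwrite('pics/z1.png',cv2.resize(q[240:350,180:300],None,fx=5,fy=5,interpolation=cv2.INTER_CUBIC))
cv2.imwrite('pics/z2.png',cv2.resize(p[100:330,220:420],None,fx=2.5,fy=2.5,interpolation=cv2.INTER_CUBIC))
E
```

```text
(no output)
```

View pics/z1.png

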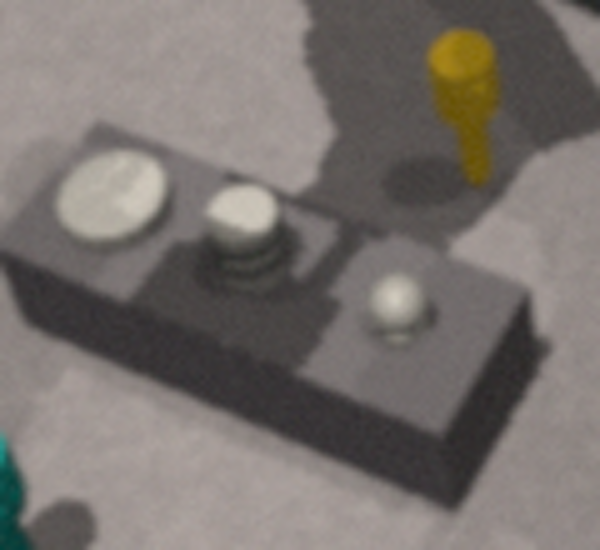

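View pics/z2.png

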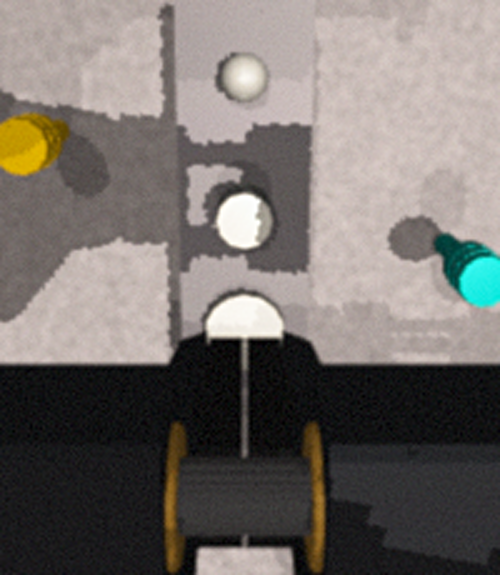

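```bash
python3 - <<'E'
from h import *
p=snap('wrist');s=r.get_state();print(s['tool_pos'],s['clock'])
T=p['E']@np.linalg.inv(np.array(p['tool_from_camera']))
for n,X in dict(tcp=(0,0,0),grasp=(0,0,-.019),tipx=(.009,0,0)).items(): print(n,proj(p,(T@[*X,1])[:3]))
for z in(.05,.08): print(proj(p,[.5412,-.2868,z]))
print(back(p,(220+244/2.5,100+221/2.5),.08),back(p,(220+244/2.5,100+75/2.5),.062))
q=snap('scene')
for P in (p,q):
  for l in('pin','disc_pin','ball_pin'):
   for d in r.spot_point(P,l)[:3]: print(l,d['p'],d['xyz'],proj(P,d['xyz']))
E
```

```text
[ 0.5395 -0.2862  0.2023] 17.9
tcp [319.6507 231.6431]
grasp [319.8812 244.0439]
tipx [319.6914 218.0311]
[319.42   180.5134]
[319.583  186.3732]
[ 0.5387 -0.2853  0.08  ] [ 0.5953 -0.2726  0.062 ]
pin 0.79 [0.5464, -0.1934, 0.0429] [239.7024 157.1701]
pin 0.65 [0.5372, -0.4008, 0.0453] [413.7077 203.7922]
pin 0.55 [0.5348, -0.2846, 0.0466] [316.3047 184.8612]
disc_pin 0.67 [0.4852, -0.2995, 0.0462] [319.5032 227.1069]
ball_pin 0.86 [0.596, -0.2749, 0.0497] [319.7865 129.4134]
pin 0.81 [0.5434, -0.2903, 0.0496] [230.0816 293.868 ]
pin 0.78 [0.5512, -0.1937, 0.0458] [271.7259 261.3514]
pin 0.56 [0.5359, -0.3935, 0.0466] [178.1364 338.2414]
disc_pin 0.71 [0.4823, -0.2989, 0.0495] [202.4765 279.9014]
ball_pin 0.64 [0.5988, -0.2734, 0.0486] [260.7696 303.9198]
```

Call:
carry_out:
  commands:
    - [0,0,0,0,0,0]
    - [0,0,0.03,0,0,0]
    - [0,0,0.07,0,0,0]
    - [0,0,0.11,0,0,0]
    - [0,0,0.14,0,0,0]
    - [0,0,0.15,0,0,0]
    - [0,0,0.151,0,0,0]
    - [0,0,0.151,0,0,0]
  fingers: 110

```text
clock: 19.05
tool_pos: [0.5417, -0.2873, 0.0539]
eef_rot: [0.994, 0.109, 0.001, 0.001]
contact_force: [-0.7, -1.0, 0.9]
opening: 0.57
```

Call:
carry_out:
  commands:
    - [0,0,0,0,0,0]
    - [0,0,0,0,0,0]
    - [0,0,0,0,0,0]
  fingers: 175

```text
clock: 19.35
tool_pos: [0.5414, -0.2872, 0.0538]
eef_rot: [0.994, 0.109, 0.001, 0.001]
contact_force: [-0.0, 0.3, -0.6]
opening: 0.324
```

```bash
python3 - <<'E'
from h import *
p=snap('wrist','w13.png');q=snap('scene','s13.png');go([.5412,-.2868,.054],12.5);s=r.get_state();print(s['opening'],s['contact_force'])
a=cv2.resize(p['img'][100:320,200:440],(400,360));b=cv2.resize(q['img'][220:340,160:290],(390,360))
cv2.imwrite('pics/w13c.png',np.hstack([a,b]))
E
```

```text
t 19.45 at [ 0.541  -0.287   0.0534] yaw 12.5 z [ 0.0013 -0.0009 -1.    ] CMD mm [ 0.2 -0.1 -0.6] deg [ 0.07 -0.06  0.  ]
0.31415142392425127 [-1.2246  0.7679  0.3364]
```

View pics/w13c.png

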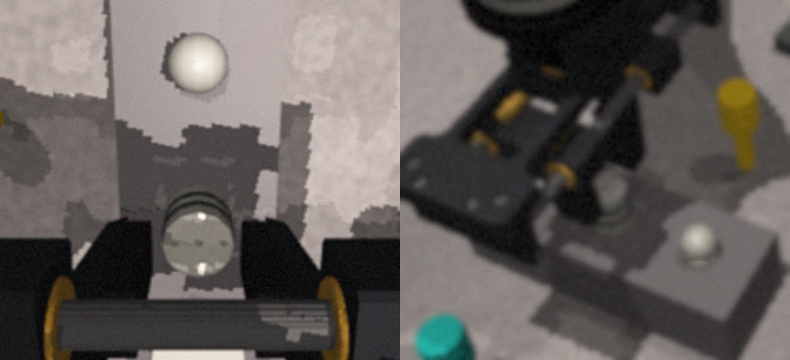

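Call:
carry_out:
  commands:
    - [0,0,0,0,0,0]
    - [0,0,0,0,0,0]
  fingers: 210
  grip_force: 15

```text
clock: 19.65
tool_pos: [0.5412, -0.2877, 0.0533]
eef_rot: [0.994, 0.109, 0.001, 0.001]
contact_force: [-0.2, -1.9, 2.2]
opening: 0.23
```

Call:
carry_out:
  commands:
    - [0,0,0,0,0,0]
    - [0,0,0,0,0,0]

```text
clock: 19.85
tool_pos: [0.5411, -0.2876, 0.0532]
eef_rot: [0.994, 0.109, 0.001, 0.001]
contact_force: [0.1, -2.3, 4.1]
opening: 0.231
```

```bash
python3 - <<'E'
from h import *
p=snap('wrist','w14.png');go([.5412,-.2868,.054],12.5);s=r.get_state();print(s['opening'],s['contact_force'])
T=p['E']@np.linalg.inv(np.array(p['tool_from_camera']))
for X in [(.009,.012,-.019),(-.009,.012,-.019),(.009,.012,0),(0,0,0)]: print(X,proj(p,(T@[*X,1])[:3]))
cv2.imwrite('pics/w14c.png',cv2.resize(p['img'][150:310,220:420],None,fx=4,fy=3.7,interpolation=cv2.INTER_CUBIC))
E
```

```text
t 19.9 at [ 0.5411 -0.2876  0.0532] yaw 12.48 z [ 0.0015 -0.0016 -1.    ] CMD mm [ 0.3 -0.8 -0.8] deg [ 0.11 -0.06 -0.02]
0.22801139414796084 [ 0.3614 -1.408   4.3063]
(0.009, 0.012, -0.019) [341.5049 229.1005]
(-0.009, 0.012, -0.019) [340.7932 258.592 ]
(0.009, 0.012, 0) [339.0868 218.0457]
(0, 0, 0) [319.6502 231.6402]
```

View pics/w14c.png

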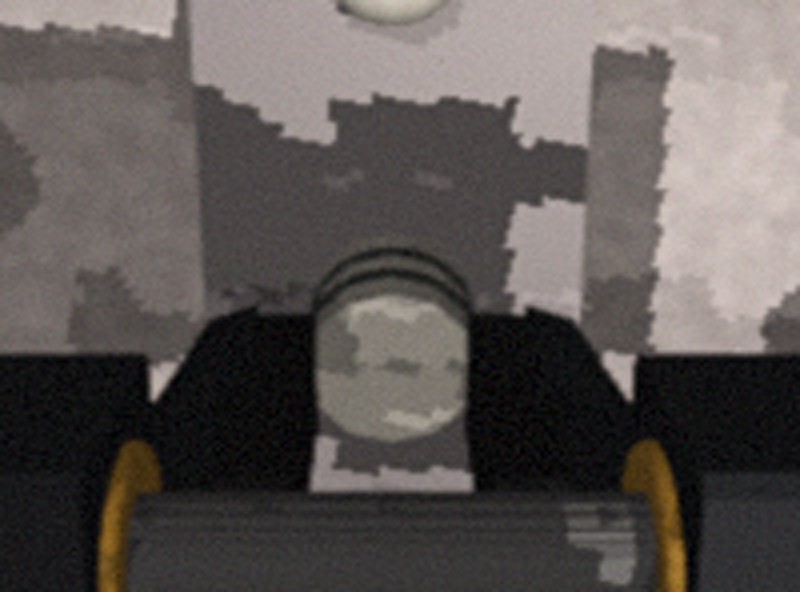

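Call:
carry_out:
  commands:
    - [0,0,-0.003,0,0,0]
    - [0,0,-0.008,0,0,0]
    - [0,0,-0.014,0,0,0]
    - [0,0,-0.02,0,0,0]

```text
clock: 20.3
tool_pos: [0.5405, -0.2861, 0.0729]
eef_rot: [0.994, 0.109, -0.0, -0.0]
contact_force: [-0.4, 0.4, 0.0]
opening: 0.179
```

```bash
python3 - <<'E'
from h import *
p=snap('wrist','w15.png');q=snap('scene','s15.png');s=r.get_state();print(s['tool_pos'],s['opening'],s['contact_force'])
a=cv2.resize(p['img'][150:310,220:420],(400,360));b=cv2.resize(q['img'][220:340,160:290],(390,360))
cv2.imwrite('pics/w15c.png',np.hstack([a,b]))
E
```

```text
[ 0.5413 -0.2867  0.0737] 0.17710597804883488 [ 0.0744  0.0753 -0.746 ]
```

View pics/w15c.png

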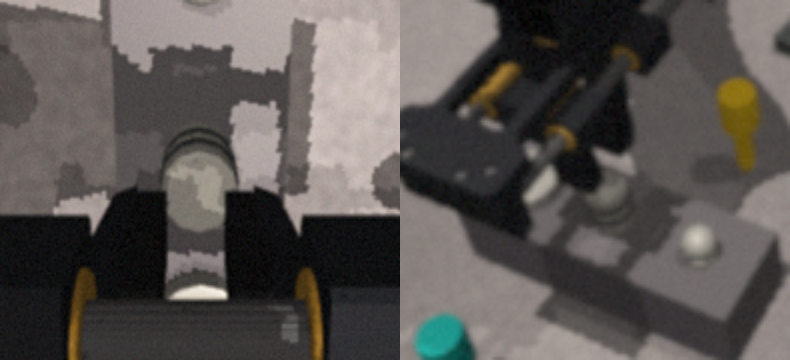

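Call:
carry_out:
  commands:
    - [0,0,0,0,0,0]
    - [0,0,0.0,0,0,0]
    - [0,0,0.012,0,0,0]
    - [0,0,0.02,0,0,0]
    - [0,0,0.0215,0,0,0]
    - [0,0,0.0215,0,0,0]
  fingers: 150

```text
clock: 21.0
tool_pos: [0.5402, -0.2866, 0.0503]
eef_rot: [0.994, 0.109, -0.0, -0.0]
contact_force: [-0.4, -0.3, 1.0]
opening: 0.412
```

Call:
carry_out:
  commands:
    - [0,0,0,0,0,0]
    - [0,0,0,0,0,0]
    - [0,0,0,0,0,0]
  fingers: 255
  grip_force: 25

```text
clock: 21.3
tool_pos: [0.5409, -0.2871, 0.0515]
eef_rot: [0.994, 0.109, 0.0, 0.0]
contact_force: [0.1, -0.6, -1.6]
opening: 0.239
```

Call:
carry_out:
  commands:
    - [0,0,0,0,0,0]
    - [0,0,0,0,0,0]

```text
clock: 21.5
tool_pos: [0.5409, -0.2871, 0.0515]
eef_rot: [0.994, 0.109, 0.0, 0.0]
contact_force: [0.5, -0.6, 0.3]
opening: 0.24
```

```bash
python3 - <<'E'
from h import *
p=snap('wrist','w16.png');q=snap('scene','s16.png');s=r.get_state();print(s['tool_pos'],s['opening'],s['contact_force'])
a=cv2.resize(p['img'][150:310,220:420],(400,360));b=cv2.resize(q['img'][220:340,160:290],(390,360))
cv2.imwrite('pics/w16c.png',np.hstack([a,b]))
E
```

```text
[ 0.5409 -0.2871  0.0515] 0.23431420020233049 [ 0.3164 -1.2885 -0.0522]
```

View pics/w16c.png

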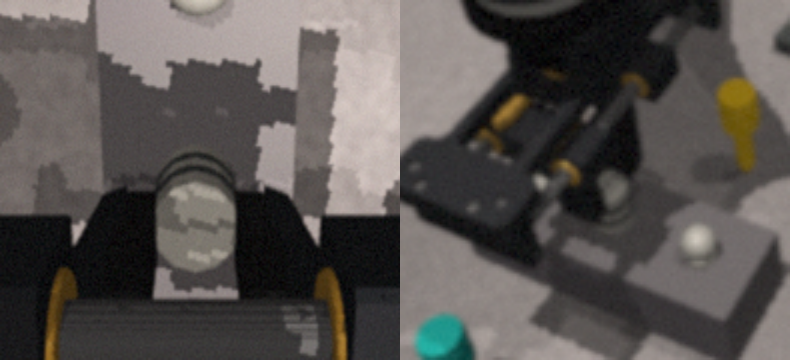

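Lowered 2 mm, the grip holds at 0.238 with no vertical force, so this is a better hold. Test lift.

Call:
carry_out:
  commands:
    - [0,0,-0.002,0,0,0]
    - [0,0,-0.005,0,0,0]
    - [0,0,-0.008,0,0,0]
    - [0,0,-0.008,0,0,0]

```text
clock: 22.0
tool_pos: [0.541, -0.2869, 0.0597]
eef_rot: [0.994, 0.109, 0.001, 0.0]
contact_force: [-0.6, 0.1, -1.4]
opening: 0.241
```

```bash
python3 - <<'E'
from h import *
p=snap('wrist','w17.png');s=r.get_state();print(s['tool_pos'],s['opening'],s['contact_force'])
cv2.imwrite('pics/w17c.png',cv2.resize(p['img'][150:310,220:420],None,fx=3,fy=3))
E
```

```text
[ 0.5408 -0.2869  0.0595] 0.2385373619887226 [ 0.4229  0.519  -1.7363]
```

View pics/w17c.png

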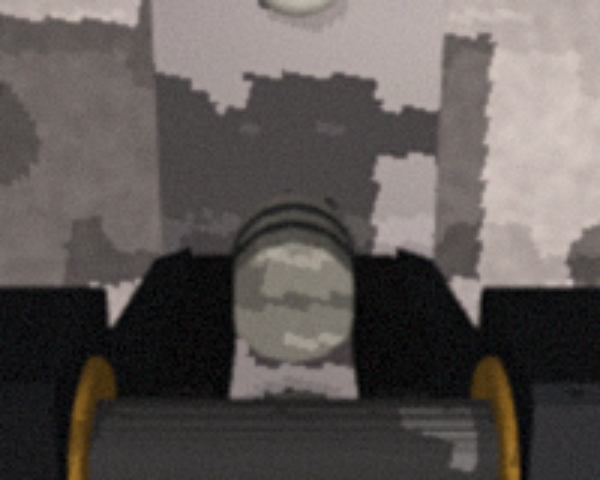

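Held (−1.5 N matches the pin's weight). Lift and carry to the lock.

Call:
carry_out:
  commands:
    - [0,0,-0.01,0,0,0]
    - [0,0,-0.03,0,0,0]
    - [0,0,-0.055,0,0,0]
    - [0,0,-0.08,0,0,0]
    - [0,0,-0.1,0,0,0]
    - [0,0,-0.11,0,0,0]
    - [0,0,-0.11,0,0,0]

```text
clock: 22.75
tool_pos: [0.5415, -0.2872, 0.1709]
eef_rot: [0.994, 0.109, 0.002, 0.001]
contact_force: [-0.0, 0.1, -1.8]
opening: 0.241
```

```bash
python3 - <<'E'
from h import *
go([.547,-.042,.17],96.7);s=r.get_state();print(s['opening'],s['contact_force'],s['q'])
p=snap('wrist','w18.png');q=snap('scene','s18.png')
a=cv2.resize(p['img'][120:320,210:430],(400,360));b=cv2.resize(q['img'][140:330,160:360],(390,360))
cv2.imwrite('pics/w18c.png',np.hstack([a,b]))
E
```

```text
t 22.75 at [ 0.5415 -0.2872  0.1709] yaw 12.5 z [ 0.0033 -0.0018 -1.    ] CMD mm [  58.4 -238.2    0.5] deg [  0.23  -0.03 -84.2 ]
0.24071327837096024 [-0.0004  0.0521 -1.7621] [ 0.486   0.7192 -0.1307  1.6526  0.1237  0.774  -1.0537]
```

View pics/w18c.png

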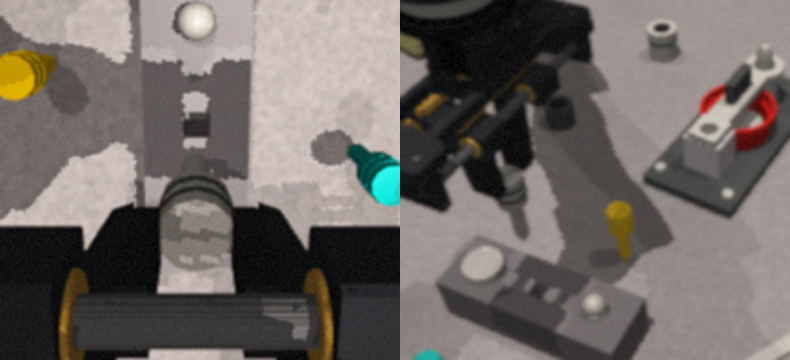

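Call:
carry_out:
  commands:
    - [0.003,-0.014,0,0,0,-6]
    - [0.011,-0.045,0,0,0,-14]
    - [0.019,-0.078,0,0,0,-22]
    - [0.027,-0.11,0,0,0,-30]
    - [0.035,-0.142,0,0,0,-38]
    - [0.043,-0.174,0,0,0,-46]
    - [0.05,-0.204,0,0,0,-54]
    - [0.056,-0.226,0,0,0,-62]
    - [0.058,-0.236,0,0,0,-70]
    - [0.0584,-0.238,0,0,0,-78]
    - [0.0584,-0.238,0,0.1,0,-84.2]
    - [0.0584,-0.238,0,0.1,0,-84.2]

```text
clock: 24.05
tool_pos: [0.5452, -0.0418, 0.1678]
eef_rot: [0.664, 0.747, -0.001, -0.002]
contact_force: [-0.8, 0.2, -2.1]
opening: 0.236
```

Call:
carry_out:
  commands:
    - [0,0,0.02,0,0,0]
    - [0,0,0.04,0,0,0]
    - [0,0,0.04,0,0,0]

```text
clock: 24.35
tool_pos: [0.5436, -0.0423, 0.1264]
eef_rot: [0.665, 0.746, -0.002, -0.003]
contact_force: [0.1, -0.4, -2.0]
opening: 0.238
```

```bash
python3 - <<'E'
from h import *
s=r.get_state();print(s['opening'],s['contact_force'])
p=snap('wrist','w19.png');go([.547,-.042,.13],96.7);q=snap('scene','s19.png')
T=p['E']@np.linalg.inv(np.array(p['tool_from_camera']))
for n,z in (('knobtop',-.0285),('under',.0015),('tip',.0465)): print(n,proj(p,(T@[0,0,z,1])[:3]))
print('hole',proj(p,[.547,-.042,.07]))
cv2.imwrite('pics/w19c.png',cv2.resize(p['img'][60:310,200:440],None,fx=3,fy=2.4,interpolation=cv2.INTER_CUBIC))
cv2.imwrite('pics/s19c.png',cv2.resize(q['img'][130:260,250:400],None,fx=4,fy=4,interpolation=cv2.INTER_CUBIC))
E
```

```text
0.23804236325624392 [ 0.0848 -0.4464 -2.03  ]
t 24.4 at [ 0.5447 -0.042   0.1278] yaw 96.59 z [-0.0047  0.0002 -1.    ] CMD mm [-0.2  2.3 -2.2] deg [-0.26 -0.04 -0.11]
knobtop [318.6697 254.7078]
under [318.4832 233.6948]
tip [318.2917 212.1283]
hole [322.893  208.5431]
```

View pics/w19c.png

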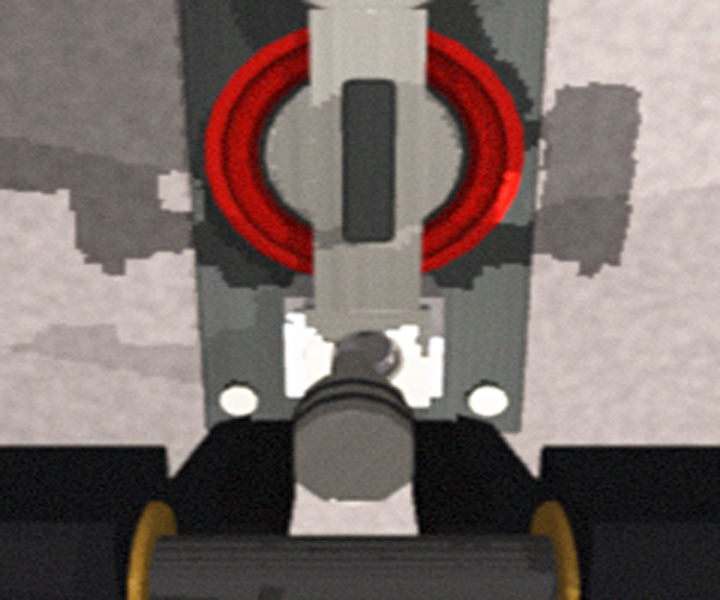

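View pics/s19c.png

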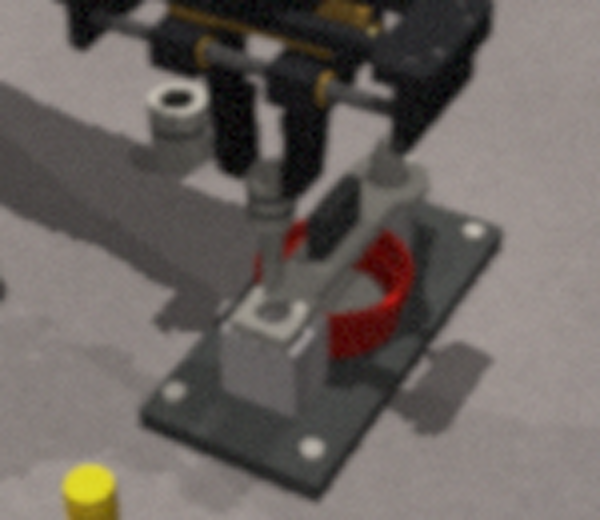

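```bash
python3 - <<'E'
import cv2
p=cv2.imread('pics/w19.png');cv2.imwrite('pics/z3.png',cv2.resize(p[180:280,280:370],None,fx=8,fy=6,interpolation=cv2.INTER_CUBIC))
p=cv2.imread('pics/s19.png');cv2.imwrite('pics/z4.png',cv2.resize(p[160:220,290:350],None,fx=9,fy=9,interpolation=cv2.INTER_CUBIC))
E
```

```text
(no output)
```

View pics/z3.png

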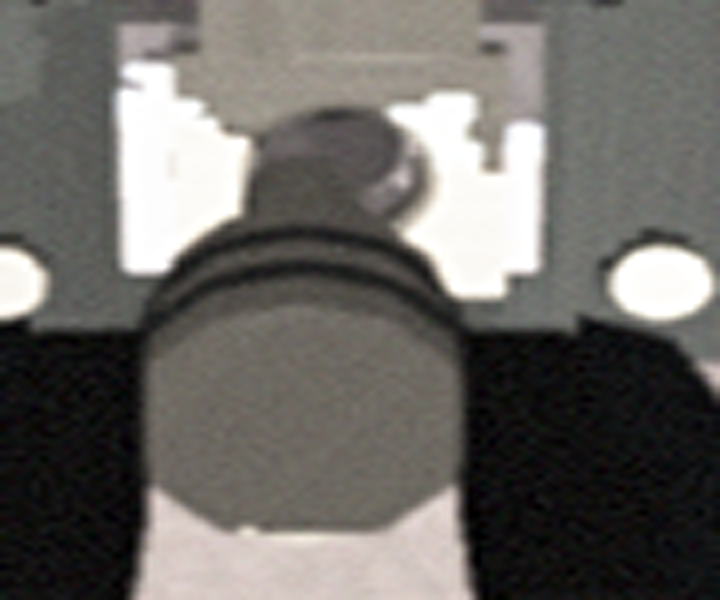

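View pics/z4.png

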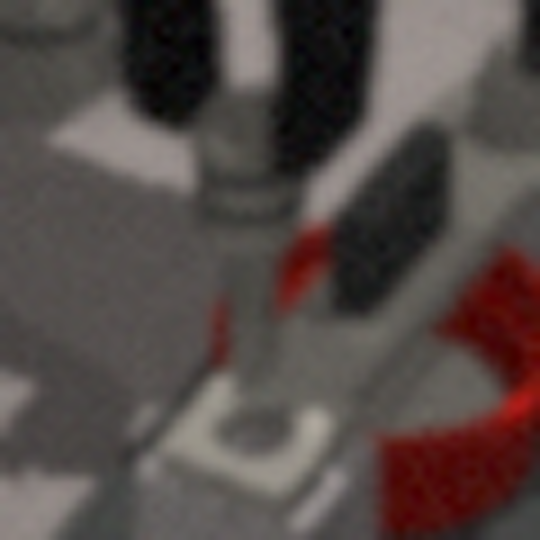

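Call:
carry_out:
  commands:
    - [0,0.002,0,-0.2,0,0]
    - [0,0.0028,0.003,-0.25,0,0]
    - [0,0.0028,0.003,-0.25,0,0]
    - [0,0.0028,0.003,-0.25,0,0]

```text
clock: 24.85
tool_pos: [0.549, -0.0415, 0.1264]
eef_rot: [0.665, 0.747, 0.002, 0.001]
contact_force: [-0.6, -0.2, -1.8]
opening: 0.236
```

```bash
python3 - <<'E'
from h import *
s=r.get_state();print(s['opening'],s['contact_force'])
p=snap('wrist','w20.png');go([.547,-.042,.13],96.7);q=snap('scene','s20.png')
T=p['E']@np.linalg.inv(np.array(p['tool_from_camera']))
for n,z in (('knobtop',-.0285),('under',.0015),('tip',.0465)): print(n,proj(p,(T@[0,0,z,1])[:3]),proj(q,(T@[0,0,z,1])[:3]))
print('hole',proj(p,[.547,-.042,.07]),proj(q,[.547,-.042,.07]))
a=cv2.resize(p['img'][180:280,280:360],(400,500),interpolation=cv2.INTER_CUBIC)
b=cv2.resize(q['img'][160:220,295:343],(400,500),interpolation=cv2.INTER_CUBIC)
cv2.imwrite('pics/z5.png',np.hstack([a,b]))
E
```

```text
0.23591434832645142 [-0.5526 -0.2309 -1.8428]
t 24.9 at [ 0.549  -0.0415  0.1264] yaw 96.69 z [ 0.0039  0.0009 -1.    ] CMD mm [-0.3 -2.  -3.6] deg [ 0.23 -0.02 -0.01]
knobtop [318.6624 254.7063] [318.7805 173.3823]
under [318.477  233.6948] [319.0543 185.589 ]
tip [318.2866 212.1296] [319.4381 202.7066]
hole [315.4032 208.7695] [318.4709 206.0153]
```

View pics/z5.png

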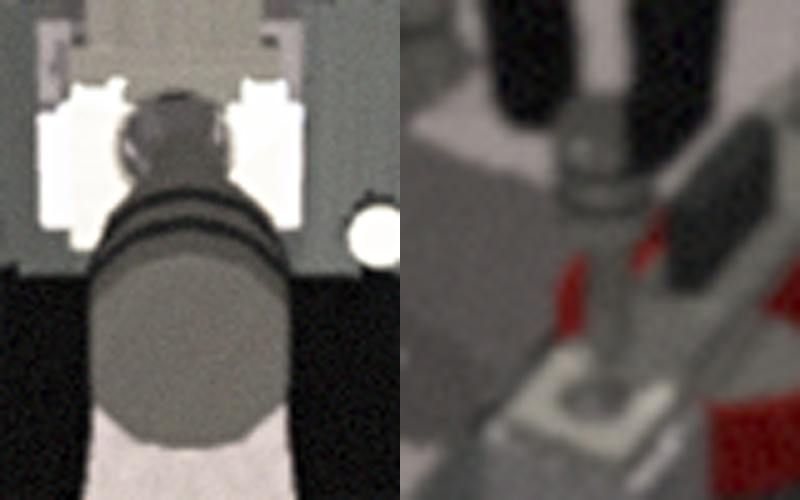

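```bash
python3 - <<'E'
import cv2,numpy as np
p=cv2.imread('pics/w20.png')[190:240,290:345].astype(float)
p=np.clip((p-40)*2.2,0,255).astype(np.uint8)
a=cv2.resize(p,(440,400),interpolation=cv2.INTER_CUBIC)
q=cv2.imread('pics/s20.png')[185:220,300:338].astype(float)
q=np.clip((q-50)*2.2,0,255).astype(np.uint8)
cv2.imwrite('pics/z6.png',np.hstack([a,cv2.resize(q,(360,400),interpolation=cv2.INTER_CUBIC)]))
E
```

```text
(no output)
```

View pics/z6.png

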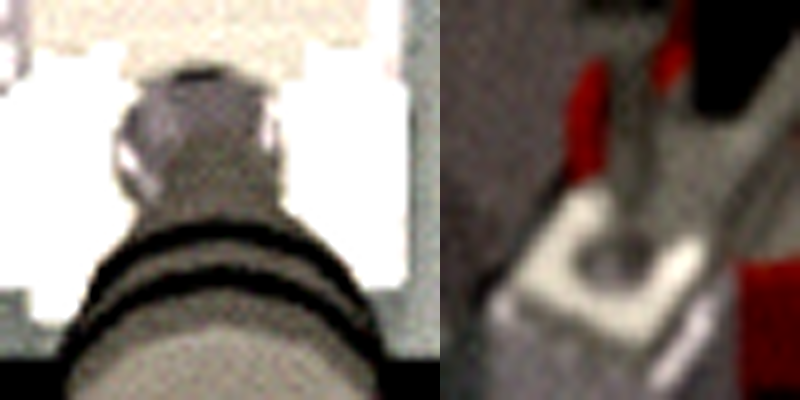

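The tip sits at about crop (215,160) against hole centre (200,150), well within capture. I'll trim −1.2 mm in tool y and descend gently.

Call:
carry_out:
  commands:
    - [0,-0.0012,0,0.2,0,0]
    - [0,-0.0012,0.006,0.2,0,0]
    - [0,-0.0012,0.012,0.2,0,0]
    - [0,-0.0012,0.018,0.2,0,0]
    - [0,-0.0012,0.018,0.2,0,0]

```text
clock: 25.45
tool_pos: [0.5469, -0.0417, 0.107]
eef_rot: [0.665, 0.747, -0.001, -0.001]
contact_force: [-0.0, 0.1, -2.1]
opening: 0.236
```

```bash
python3 - <<'E'
from h import *
s=r.get_state();print(s['opening'],s['contact_force'],s['moment'])
p=snap('wrist','w21.png');go([.547,-.042,.0715],96.7);q=snap('scene','s21.png')
a=cv2.resize(p['img'][190:240,290:345],(440,400),interpolation=cv2.INTER_CUBIC);a=np.clip((a.astype(float)-40)*2.2,0,255).astype(np.uint8)
b=cv2.resize(q['img'][170:220,300:345],(360,400),interpolation=cv2.INTER_CUBIC);b=np.clip((b.astype(float)-40)*2.,0,255).astype(np.uint8)
cv2.imwrite('pics/z7.png',np.hstack([a,b]))
E
```

```text
0.23646773419450032 [-0.0282  0.15   -2.1191] [-0.051  -0.1063  0.0311]
t 25.5 at [ 0.5473 -0.0415  0.1074] yaw 96.71 z [-0.0013  0.0005 -1.    ] CMD mm [-0.4 -0.3 35.9] deg [-0.07 -0.04  0.01]
```

View pics/z7.png

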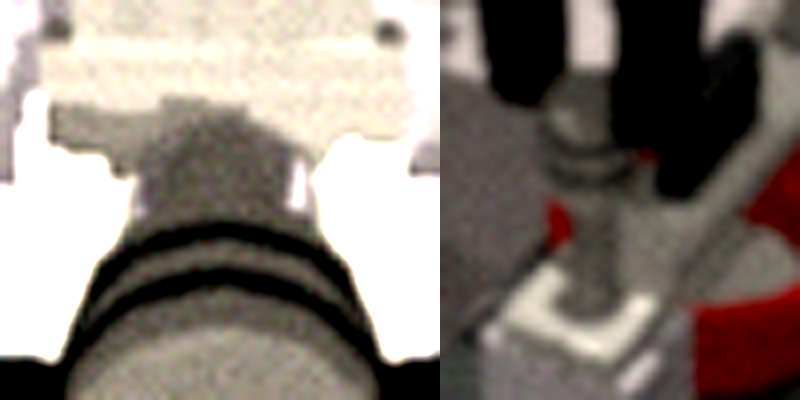

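The tip has entered the strap's hole and is centred. Continuing down.

Call:
carry_out:
  commands:
    - [0,0,0.006,0,0,0]
    - [0,0,0.012,0,0,0]
    - [0,0,0.018,0,0,0]
    - [0,0,0.024,0,0,0]
    - [0,0,0.024,0,0,0]

```text
clock: 26.05
tool_pos: [0.5471, -0.0416, 0.0831]
eef_rot: [0.665, 0.747, -0.0, -0.001]
contact_force: [0.3, 0.7, -2.2]
opening: 0.239
```

Call:
carry_out:
  commands:
    - [0,0,0.005,0,0,0]
    - [0,0,0.009,0,0,0]
    - [0,0,0.011,0,0,0]
    - [0,0,0.011,0,0,0]

```text
clock: 26.45
tool_pos: [0.5477, -0.0415, 0.0728]
eef_rot: [0.665, 0.747, 0.0, -0.0]
contact_force: [0.3, 0.2, -2.0]
opening: 0.24
```

```bash
python3 - <<'E'
from h import *
s=r.get_state();print(s['opening'],s['contact_force'],s['moment'])
p=snap('wrist','w22.png');go([.547,-.042,.0715],96.7);q=snap('scene','s22.png')
a=cv2.resize(p['img'][170:290,270:370],(440,500),interpolation=cv2.INTER_CUBIC)
b=cv2.resize(q['img'][150:220,295:345],(360,500),interpolation=cv2.INTER_CUBIC)
cv2.imwrite('pics/z8.png',np.hstack([a,b]))
E
```

```text
0.24036030054108481 [ 0.2741  0.1607 -1.9789] [-0.0434 -0.0551  0.0356]
t 26.5 at [ 0.5477 -0.0415  0.073 ] yaw 96.7 z [-0.0001  0.0005 -1.    ] CMD mm [-0.4 -0.8  1.5] deg [-0.   -0.03  0.  ]
```

View pics/z8.png

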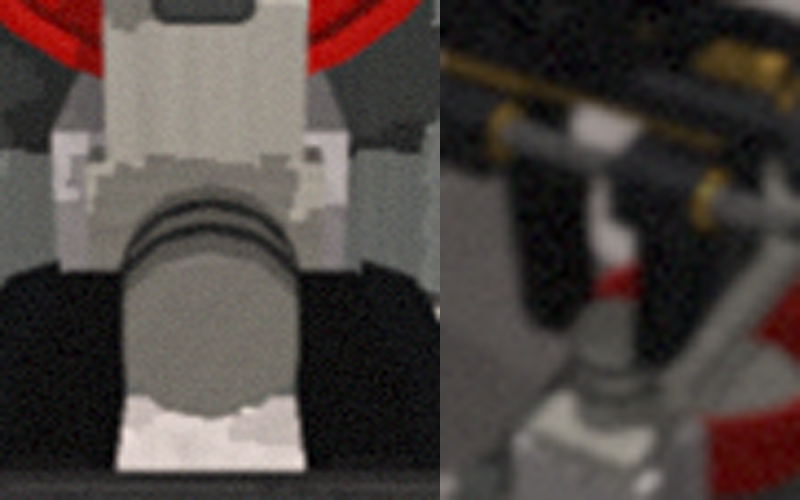

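Almost down, and the pin's weight is still carried. I'll press the last millimetres.

Call:
carry_out:
  commands:
    - [0,0,0.001,0,0,0]
    - [0,0,0.0018,0,0,0]
    - [0,0,0.0018,0,0,0]

```text
clock: 26.85
tool_pos: [0.5479, -0.0417, 0.0715]
eef_rot: [0.665, 0.747, 0.0, 0.0]
contact_force: [-1.0, -0.5, -0.7]
opening: 0.24
```

Call:
carry_out:
  commands:
    - [0,0,0.0005,0,0,0]
    - [0,0,0.0005,0,0,0]

```text
clock: 27.05
tool_pos: [0.548, -0.0418, 0.0713]
eef_rot: [0.665, 0.747, 0.0, 0.0]
contact_force: [-1.9, -1.7, 4.9]
opening: 0.245
```

Call:
carry_out:
  commands:
    - [0,0,0,0,0,0]
    - [0,0,0,0,0,0]
    - [0,0,0,0,0,0]
    - [0,0,0,0,0,0]
  fingers: 140

```text
clock: 27.45
tool_pos: [0.5478, -0.0414, 0.0707]
eef_rot: [0.665, 0.747, 0.0, -0.0]
contact_force: [0.1, 0.1, -0.1]
opening: 0.455
```

Call:
carry_out:
  commands:
    - [0,0,-0.01,0,0,0]
    - [0,0,-0.04,0,0,0]
    - [0,0,-0.09,0,0,0]
    - [0,0,-0.14,0,0,0]
    - [0,0,-0.19,0,0,0]
    - [0,0,-0.21,0,0,0]
    - [0,0,-0.21,0,0,0]
    - [0,0,-0.21,0,0,0]

```text
clock: 28.25
tool_pos: [0.5473, -0.0419, 0.281]
eef_rot: [0.665, 0.747, 0.0, 0.0]
contact_force: [0.6, -0.1, -0.8]
opening: 0.452
```

```bash
python3 - <<'E'
from h import *
s=r.get_state();print(s['clock'],s['opening'],s['contact_force'],s['tool_pos'])
p=snap('wrist','w23.png');q=snap('scene','s23.png')
for P in (p,q):
  for l in('pin','strap','strap_eye','fixture_stud','fixture_lock','flange_ring','disc_pin','ball_pin'):
   for d in r.spot_point(P,l)[:3]: print(l,round(d['p'],2),np.array(d['xyz']),proj(P,d['xyz']).round())
a=cv2.resize(p['img'][80:260,230:410],(400,400),interpolation=cv2.INTER_CUBIC)
b=cv2.resize(q['img'][140:260,270:390],(400,400),interpolation=cv2.INTER_CUBIC)
cv2.imwrite('pics/z9.png',np.hstack([a,b]))
E
```

```text
28.25 0.4517420786889476 [ 0.5846 -0.066  -0.7996] [ 0.5473 -0.0419  0.281 ]
pin 0.72 [ 0.5434 -0.0401  0.0669] [315. 172.]
pin 0.68 [ 0.5503 -0.1933  0.04  ] [308. 266.]
strap 0.67 [0.5378 0.0199 0.0625] [316. 126.]
strap_eye 0.8 [0.5323 0.0834 0.0605] [318.  72.]
fixture_stud 0.69 [0.5355 0.0877 0.0595] [321.  69.]
fixture_lock 0.9 [ 0.5443 -0.0436  0.0618] [316. 174.]
flange_ring 0.45 [ 0.5388  0.0251 -0.0025] [317. 121.]
flange_ring 0.45 [ 0.5461 -0.0442  0.0677] [317. 176.]
disc_pin 0.83 [ 0.4853 -0.3012  0.0466] [261. 324.]
ball_pin 0.51 [ 0.5958 -0.2732  0.0491] [331. 317.]
pin 0.84 [ 0.5362 -0.3966  0.045 ] [177. 340.]
pin 0.56 [ 0.5469 -0.0427  0.0676] [318. 207.]
pin 0.21 [ 0.5491 -0.0411  0.0669] [320. 207.]
strap 0.92 [0.5408 0.0212 0.0635] [334. 191.]
strap 0.49 [ 0.5484 -0.0457  0.0694] [318. 207.]
strap_eye 0.62 [0.5311 0.0822 0.0587] [345. 177.]
strap_eye 0.26 [ 0.5416 -0.2873  0.0013] [235. 308.]
fixture_stud 0.66 [0.5321 0.0847 0.0538] [346. 179.]
fixture_lock 0.86 [ 0.545  -0.0464  0.0585] [317. 211.]
flange_ring 0.94 [0.5374 0.018  0.0115] [331. 209.]
disc_pin 0.72 [ 0.4849 -0.3029  0.0499] [202. 282.]
ball_pin 0.49 [ 0.5996 -0.2754  0.0491] [260. 305.]
```

View pics/z9.png

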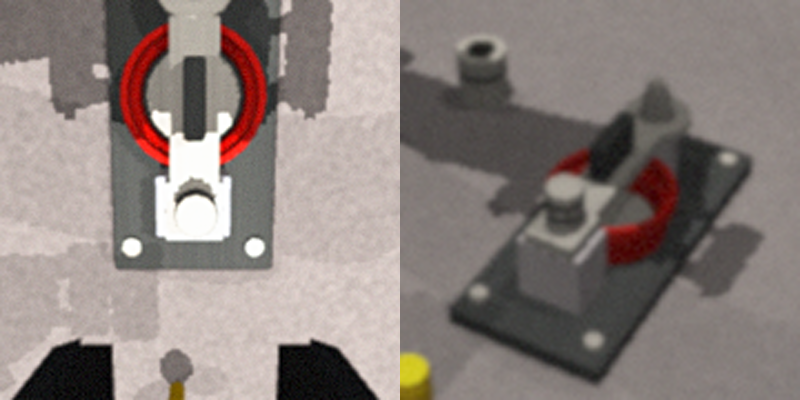

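View pics/s23.png

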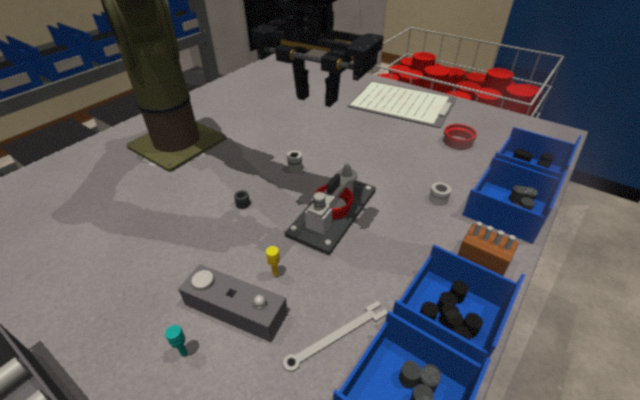

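```bash
python3 - <<'E'
from h import *
q=cv2.imread('pics/s23.png');p=cv2.imread('pics/w23.png')
a=cv2.resize(q[180:235,300:345],(410,500),interpolation=cv2.INTER_CUBIC);b=cv2.resize(p[140:200,295:341],(385,500),interpolation=cv2.INTER_CUBIC)
o=np.hstack([a,b]).astype(float);cv2.imwrite('pics/z10.png',np.clip((o-20)*1.3,0,255))
Q=snap('scene')
print([proj(Q,[.547,-.042,z]).round(1).tolist() for z in(.07,.1,.104)])
E
```

```text
[[318.5, 206.0], [318.3, 195.0], [318.2, 193.5]][ WARN:0@0.355] global loadsave.cpp:1063 imwrite_ Unsupported depth image for selected encoder is fallbacked to CV_8U.
```

View pics/z10.png

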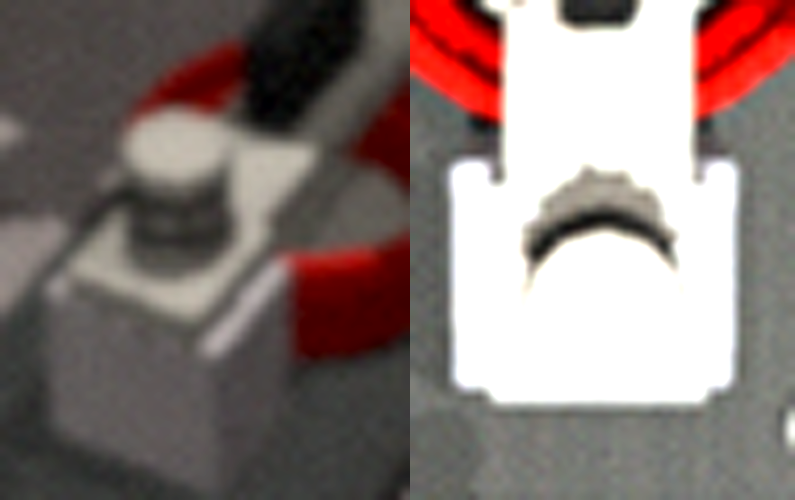

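The knob sits on the strap, with its top at scene px (319.5,195.7) against 195.0 predicted when seated. A push of about 5 N was felt before release, and both other pins are in place. Handing in.

```bash
python3 - <<'E'
from h import *
print(r.get_state()['clock'],r.finish_job())
E
```

```text
the job is handed in; nothing more can be done
29.2 None
```

I put the strap's eye over the stud and its square end flat on the block. I then pushed the knob pin through the strap's small hole into the block, released it and drew the gripper clear. I handed the job in at 29.2 s; no verdict is reported.

**Last checks that agreed:**
- **Pin:** The knob is upright on the strap. Its top was within about 1 px (2–3 mm) of where it should be when seated, and about 5 N of contact was felt before release.
- **Strap:** The network put its eye within about 2–5 mm of its own estimate of the stud. Each is good to about 4 mm, so this is no finer check than that.
- **Ring and other pins:** The ring still sat on its boss, and the disc and ball pins stood within a few mm of their starting places. The turquoise and yellow look-alikes were not touched.

**What went wrong or disagreed:**
- **Pin grasps:** The first two slipped off the knob. Going about 2 mm lower held it.
- **Pin height:** The network read the pin's origin at z ≈ 0.067, against 0.070 expected. That is within its error of about 4 mm.
- **Fixture position:** My fits from the different cameras disagreed by 2–4 mm. I aligned the strap on the stud by sight through its eye, and the pin by sight on its hole.

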